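# Count three spacer rings through the gate of a counting tray

### The job

Count three of the four steel spacer rings on the counting tray into the kit bin: with your fingertips sweep them, one at a time, along the deck through the narrow gate so that each drops through the slot and lies in the bin before the next one follows. Leave the fourth ring lying on the open part of the deck. Only push the rings, never pick up or lift one, and leave the pivot pin that stands on the deck and the lock parts around the tray where they are.

Things in the scene. Friction and masses are not known exactly. Their poses are not given: they have to be found in the camera images.
- tray: Fixed sheet-steel counting tray on four legs. Origin on the worktop under its middle, z up. The flat deck is 80 mm above the origin, x -145 to +155 mm, y -125 to +125 mm; at its -x end are the gate and the drop slot, so rings are swept towards -x. Rails 8 mm high stand on the deck; a fingertip 9 to 19 mm above the deck clears every rail and still pushes a ring.
- deck_mid (a point): Middle of the open part of the deck, at deck height (tray x = +40 mm, y = 0). Rails round the open part: back rail at tray x = +153, side rails at y = +-123, and two funnel rails running straight from (43, +-121) to (-55, +-23.5), where the gate begins.
- gate (a point): Middle of the gate, at deck height (tray x = -65 mm, y = 0): a straight passage along the tray's x from x = -55 to -75 mm, 43 mm wide in the clear between rails 8 mm high.
- slot (a point): Centre of the drop slot, at deck height (tray x = -100 mm, y = 0): an opening in the deck straight after the gate, from tray x = -75 to -125 mm, 45 mm wide, its sides and far end fenced by rails 8 mm high. A ring pushed over its centre falls through.
- bin_floor (a point): Inner floor of the fixed open kit bin under the slot, below the slot's centre, 75 mm below the deck (tray x = -100 mm). The bin spans tray x -145 to -55 mm and y -50 to +50 mm.
- ring1_center (a point): Centre (half-way up) of a loose steel spacer ring, outside diameter 32 mm, bore 16 mm, 20 mm high, about 0.1 kg, lying flat on the deck (so 10 mm above it); z is its axis. The four rings are alike, any three may be counted in.
- ring2_center (a point): Centre (half-way up) of a loose steel spacer ring, outside diameter 32 mm, bore 16 mm, 20 mm high, about 0.1 kg, lying flat on the deck (so 10 mm above it); z is its axis. The four rings are alike, any three may be counted in.
- ring3_center (a point): Centre (half-way up) of a loose steel spacer ring, outside diameter 32 mm, bore 16 mm, 20 mm high, about 0.1 kg, lying flat on the deck (so 10 mm above it); z is its axis. The four rings are alike, any three may be counted in.
- ring4_center (a point): Centre (half-way up) of a loose steel spacer ring, outside diameter 32 mm, bore 16 mm, 20 mm high, about 0.1 kg, lying flat on the deck (so 10 mm above it); z is its axis. The four rings are alike, any three may be counted in.
- pin: Loose steel pivot pin standing upright on the deck near the back rail; origin at the centre of its foot; 19 mm across the foot, 14 mm across the shank, 50 mm high. To be left alone.
- cam_wheel: Loose black nylon cam wheel, 52 mm across with a cam lobe reaching 34 mm from the centre, 22 mm high, lying on the worktop beside the tray; origin at the centre of its underside. To be left alone.
- roller_arm: Loose zinc-plated roller arm, 143 mm long along its x, 34 mm wide, 19 mm high, lying on the worktop on the other side of the tray; origin at the middle of its underside. To be left alone.
- housing: Cast-iron latch housing, an open box on a base 80 mm (x) by 130 mm (y), 44 mm high, lying on the worktop beyond the tray's back rail; origin at the centre of its underside. To be left alone.
- vise: Fixed small bench vise with a blue plate upright in its jaws, bolted to the worktop well to the left of the tray; about 190 mm (x) by 165 mm (y), the plate's top edge 168 mm high; origin under the middle of its round foot. Keep the arm clear of it.
Things that resemble listed ones, but are neither listed nor needed, are in the scene too. What is shaped like the part that bears ring3_center but blue or turquoise is not meant. Leave any black look-alike of the part that bears ring2_center alone.

How it is judged:
By the outcome, as a careful person would: the job done as asked, in the order asked, and still so for the second after the job is handed in, with the robot touching nothing.
It also fails if it takes over 72 s, if anything falls off the work surface, if the arm or the gripper's body presses on something with over 40 N, if the wrist force passes 120 N, or if a joint passes its speed limit or range.

### The arm

A 6-joint arm with a two-finger parallel gripper is mounted at the origin on the work surface. World frame = base frame: x ahead of the robot, y to its left, z up, the work surface at z = 0. Lengths are in m, angles in rad, forces in N, time in s.
With the tool pointing down it reaches from about 0.275 to 0.725 m from the base axis. Payload 5.6 kg.
Tool frame: the origin (TCP) lies on the centre line of the jaws, within the pads' length; the fingertips stand 25 mm ahead of it and the grasp point (between the pads) lies 6 mm ahead of it (ctrl.nose_length is the distance from the TCP to the fingertips, in m); z points along the fingers, y is the direction in which the jaws open and shut (so a half turn about z gives the same grasp; the last joint's range is limited). The gripper opens to 85 mm and grips with 20 to 120 N. Pads are 22 mm wide; open, the fingers measure 114 mm over their backs; the gripper's body (76 mm by 85 mm) begins 54 mm behind the grasp point. The pads swing forward as they close: fully open they stand 13 mm farther back than shut.
Start: joints at [1.615, 0.255, 0.108, 0, -1.424, -0.285], TCP at [0.131, 0.534, 0.22] pointing down, gripper open.
Joint ranges: [-2.95, 2.95], [-1.21, 1.97], [-1.09, 1.5], [-2.87, 1.71], [-2.94, -0.07], [-3.05, 3.05]. Speed limits (rad/s): [2.57, 2.57, 3.14, 3.14, 3.14, 3.14].

### API

Orientations are given as a rotation vector (axis times angle).
In Python, from workcell import ctrl, get_image, calibration, recognise, cut_out, tip_of gives the robot as it stands.
- The arm moves only by the tool step_arm, never from a script. Its argument "plan" is a list of rows, each a list of 7 numbers: the shift along the tool's x, y, z in m, then the turn, a rotation vector about the tool's x, y, z in degrees, then the gripper command: -1 is fully open, 1 is shut, values between are in proportion. In form: [[dx, dy, dz, rx, ry, rz, fingers], ...]. A call has 1 to 8 rows; each row shifts and turns the pose as measured when the row begins, along the tool's axes as they then stand; what a row does not reach is not made up. A row lasts 1/12 s, in which the tool goes at most 41.7 mm and 7.16 degrees, less where a joint would pass 70% of its speed; a pose out of reach is approached as far as the arm can. A call with a gripper value outside its range is refused whole. The fingers move at their own pace and stop on an object; the grip force is fixed at half the most. Time passes only in rows, so rows that do not move let the fingers close. It gives the time, the measured TCP pose, the force and the opening at its end, in the units of the state.
- ctrl.observe(): the state, without advancing time (a new reading comes with each control period).
- get_image(name): name is "scene" or "top" or "wrist"; returns the picture (400x640x3 uint8, red, green, blue); there is no depth.
- calibration(name): a dict with "camera_matrix" (3x3 intrinsics, pixels), "extrinsics" (4x4, takes a point from world to camera coordinates); the wrist camera has in their place "tool_from_camera" (4x4, takes a point from camera to tool coordinates, whose origin is the TCP and whose axes are the flange's). Camera axes: x right, y down, z forward; pixel columns grow to the right and rows downward; lengths in m; the calibration is good to about 2 mm. The wrist camera is an equidistant fisheye: a pixel r from the principal point sees the ray r / f radians off the axis. A picture is of the moment at which its call begins: read the wrist's pose just before it. calibration takes no time and is no camera call.
- ctrl.hand_in(): hands the job in, once; it reports no verdict.
Trained networks look in the newest picture that a camera, given by its name, has taken for a name from the list of things; names that differ only in an ending like _2 or _b are one class to them, and where a whole thing is asked for, a point or a joint stands for the part that bears it (a point fixed in the world has none). Each returns a list of dicts, best first, with "confidence" (0 to 1); they miss things now and then, are a little off and sometimes report something else, mostly with a low value. They report only what shows in the picture. A call takes as long as a camera call. They do not tell look-alikes from the thing itself.
- recognise(target, camera): "location" ([x, y, z] in m, in world coordinates, good to about 4 mm: the middle of the surface that is visible of it).
- cut_out(target, camera): "pixels" (400x640 bool, what is visible of it).
- tip_of(target, camera): "location" ([x, y, z] in m, in world coordinates, good to about 4 mm: a listed point, or the origin of a listed thing).
The state is a dict: "t": time; "joint_pos": joint angles; "qvel": joint speeds; "effort": joint torques, N m; "tool_pos": TCP position; "tcp_rot": TCP orientation; "ft_force": force on the tool from outside, world axes, zero at the start; "moment": the same for the moment, N m; "opening": opening from 0.0 (shut) to 1.0 (fully open).
Only numpy, scipy, OpenCV 4.12 (cv2) and the standard library are available. Lean on these libraries where they do the work, as an engineer would, in place of code of your own. Each camera call takes 0.05 s, during which the arm holds its last target.

## Working session

There is one attempt and no reset: what is moved stays moved. The work goes in short steps, Python scripts to look and compute and a tool call to move; the robot and the scene stay as the last step left them, time stands still between calls to the robot, and variables do not carry over. Pictures are saved under pics/ and viewed, and the job is handed in when it is done.

Besides the shell and the picture viewer there is one more tool, called by a JSON object that holds its "method" and its "body". step_arm: Moves the arm, as the interface text tells. Its arguments: {"type":"object","properties":{"plan":{"type":"array","items":{"type":"array","items":{"type":"number"}}}},"required":["plan"]}

```bash
mkdir -p pics; ls
python3 - <<'E'
from workcell import ctrl, get_image, calibration
import cv2
for n in ("scene","top","wrist"):
    im=get_image(n); cv2.imwrite(f"pics/{n}0.png",im[:,:,::-1])
    c=calibration(n); print(n,{k:(v.round(4).tolist() if hasattr(v,'round') else v) for k,v in c.items()})
print(ctrl.observe(), ctrl.nose_length)
E
```

```text
pics
scene {'camera_matrix': [[416.4255, 0.0, 316.6776], [0.0, 416.4255, 200.9947], [0.0, 0.0, 1.0]], 'extrinsics': [[0.8558, 0.5173, -0.0069, -0.6253], [0.4087, -0.6842, -0.604, -0.0814], [-0.3172, 0.5141, -0.797, 1.2195], [0.0, 0.0, 0.0, 1.0]]}
top {'camera_matrix': [[380.726, 0.0, 323.6836], [0.0, 380.726, 197.7231], [0.0, 0.0, 1.0]], 'extrinsics': [[-0.0031, -0.9996, 0.028, 0.1515], [-0.9879, -0.0013, -0.1549, 0.6416], [0.1549, -0.0281, -0.9875, 0.8831], [0.0, 0.0, 0.0, 1.0]]}
wrist {'camera_matrix': [[309.7069, 0.0, 319.2153], [0.0, 309.7069, 199.9306], [0.0, 0.0, 1.0]], 'tool_from_camera': [[-0.0008, -0.9513, -0.3083, 0.0792], [1.0, -0.0009, 0.0002, -0.0012], [-0.0005, -0.3083, 0.9513, -0.1548], [0.0, 0.0, 0.0, 1.0]]}
{'t': 0.15, 'joint_pos': array([ 1.61455996e+00,  2.55607016e-01,  1.07336005e-01, -3.29245406e-04,
       -1.42391648e+00, -2.84600859e-01]), 'qvel': array([-0.00139514, -0.00353611,  0.00421266,  0.00234459,  0.00052213,
       -0.00137022]), 'effort': array([-1.08756001e-03, -3.86941552e+01,  2.38081008e+01,  5.36667421e+00,
       -4.56694761e-03, -1.99440805e-06]), 'tool_pos': array([0.1310517 , 0.53377055, 0.21972304]), 'tcp_rot': array([ 3.11741811e+00, -3.77296811e-01, -1.47442195e-04]), 'ft_force': array([-0.25440583,  0.0574832 ,  0.23005935]), 'moment': array([-0.03187083,  0.09194183,  0.00952743]), 'opening': 1.004071004477553} 0.025
```

View pics/scene0.png

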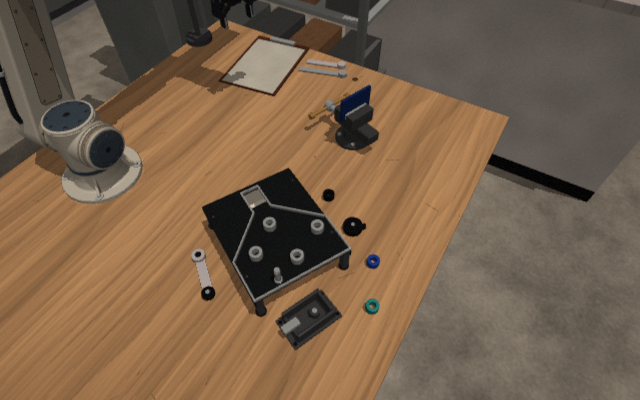

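View pics/top0.png

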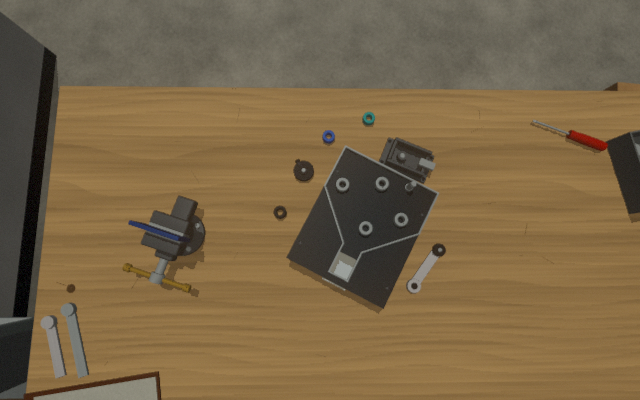

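View pics/wrist0.png

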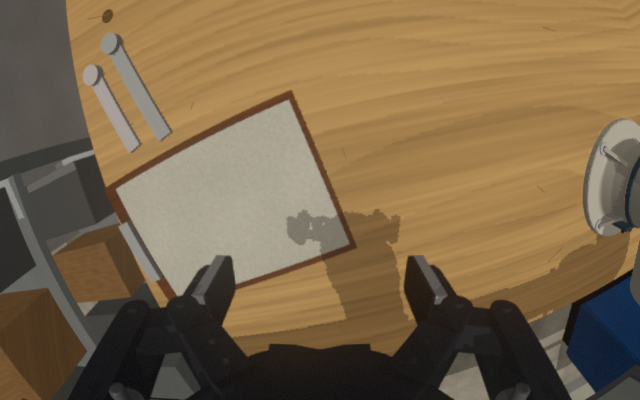

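Four light rings lie on the deck: top px (343,185), (382,184), (401,219) and (366,228). The pin is at (410,187). The look-alikes (black at 280,212, blue at 328,136, turquoise at 369,118) are on the worktop, off the tray. Next I'll measure the tray pose and the rings.

```bash
cat > h.py <<'E'
import numpy as np, cv2
from workcell import ctrl, get_image, calibration, recognise, cut_out, tip_of
def ray_plane(name,uv,z):
    c=calibration(name);K=np.array(c["camera_matrix"]);E=np.array(c["extrinsics"])
    R,t=E[:3,:3],E[:3,3]; o=-R.T@t
    uv=np.atleast_2d(uv).astype(float)
    d=np.c_[uv,np.ones(len(uv))]@np.linalg.inv(K).T@R
    return o+d*((z-o[2])/d[:,2])[:,None]
def proj(name,P):
    c=calibration(name);K=np.array(c["camera_matrix"]);E=np.array(c["extrinsics"])
    p=np.atleast_2d(P)@E[:3,:3].T+E[:3,3]; p=p@K.T; return p[:,:2]/p[:,2:]
E
python3 - <<'E'
from h import *
for cam in("top","scene"):
    im=get_image(cam)
    for n in("tray","gate","slot","deck_mid","bin_floor","pin","ring1_center"):
        r=tip_of(n,cam)
        print(cam,n,[(x["location"].round(4).tolist() if hasattr(x["location"],'round') else x["location"],round(x["confidence"],2)) for x in r][:8])
im=get_image("top")
crop=cv2.resize(im[130:320,270:460],None,fx=3.15,fy=3.15,interpolation=cv2.INTER_CUBIC)
cv2.imwrite("pics/topcrop.png",crop[:,:,::-1])
print(ray_plane("top",[(343,185),(382,184),(401,219),(366,228)],0.1).round(4))
E
```

```text
top tray [([0.5676, 0.063, -0.0027], 0.62)]
top gate [([0.5108, 0.0956, 0.079], 0.62), ([0.5675, 0.0627, 0.0007], 0.55)]
top slot [([0.4816, 0.1055, 0.0794], 0.65), ([0.6657, 0.0189, 0.0901], 0.42)]
top deck_mid [([0.6016, 0.0412, 0.0809], 0.95), ([0.713, 0.2013, 0.0005], 0.46)]
top bin_floor [([0.4755, 0.107, 0.0024], 0.78)]
top pin [([0.6599, -0.046, 0.0772], 0.53)]
top ring1_center [([0.7465, -0.0641, -0.0048], 0.46), ([0.5646, 0.0574, 0.0894], 0.41)]
scene tray [([0.5705, 0.0592, -0.0028], 0.66)]
scene gate [([0.5098, 0.0888, 0.0792], 0.61), ([0.5586, 0.5033, -0.0006], 0.43)]
scene slot [([0.4784, 0.1077, 0.08], 0.66), ([0.662, 0.1123, 0.0881], 0.24)]
scene deck_mid [([0.602, 0.0432, 0.0769], 0.57), ([0.4794, 0.1076, 0.0066], 0.56)]
scene bin_floor [([0.4816, 0.1104, 0.006], 0.77), ([0.6048, 0.0453, 0.0805], 0.21)]
scene pin [([0.6693, 0.0123, 0.0902], 0.73), ([0.6615, -0.0535, 0.079], 0.47)]
scene ring1_center [([0.5631, 0.0564, 0.0905], 0.7)]
[[ 0.6635  0.1074  0.1   ]
 [ 0.6661  0.0164  0.1   ]
 [ 0.5842 -0.0253  0.1   ]
 [ 0.5636  0.0559  0.1   ]]
```

View pics/topcrop.png

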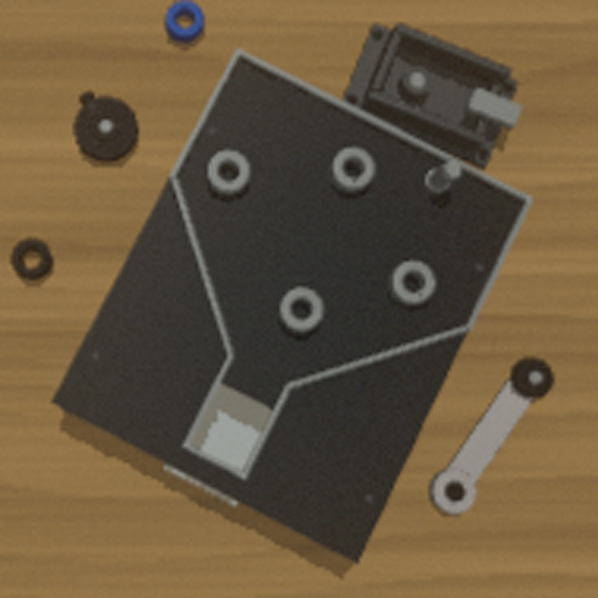

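Run:
```python
from h import *
from scipy.optimize import least_squares
s=3.15
c=np.array([[239,52],[529,200],[53,402],[357,560],[175,178],[469,327],[231,355],[290,385],[184,446],[247,478]],float)
uv=(c+.5)/s-.5+[270,130]
z=[.088,.088,.08,.08]+[.088]*6
tr=np.array([[154,124],[154,-124],[-145,125],[-145,-125],[43,121],[43,-121],[-55,23.5],[-55,-23.5],[-127,24],[-127,-24]])/1e3
W=np.array([ray_plane("top",u,zz)[0] for u,zz in zip(uv,z)])
def T(p,t): 
    R=np.array([[np.cos(p[2]),-np.sin(p[2])],[np.sin(p[2]),np.cos(p[2])]]); return t@R.T+p[:2]
r=least_squares(lambda p:(T(p,tr)-W[:,:2]).ravel(),[.56,.06,-.5],loss='soft_l1',f_scale=.003)
print(r.x,np.degrees(r.x[2]));print(((T(r.x,tr)-W[:,:2])*1e3).round(1).tolist())
p=r.x
print(T(p,np.array([[.04,0],[-.065,0],[-.1,0]])))
# rings: top-face, both cams
for cam,g in(("top",None),("scene",None)):
    im=get_image(cam)
    big=im.copy()
    for P in [[.6635,.1074],[.6661,.0164],[.5842,-.0253],[.5636,.0559]]:
        u=proj(cam,np.array([*P,.1]))[0]
        hs=cv2.cvtColor(im,cv2.COLOR_RGB2HSV)
        x0,y0=int(u[0])-14,int(u[1])-14
        sub=hs[y0:y0+29,x0:x0+29]
        m=((sub[...,2]>95)).astype(np.uint8)
        n,l,st,ce=cv2.connectedComponentsWithStats(m)
        k=1+np.argmax(st[1:,4]); 
        cn=cv2.findContours((l==k).astype(np.uint8),cv2.RETR_EXTERNAL,cv2.CHAIN_APPROX_NONE)[0][0]
        (ex,ey),ax,an=cv2.fitEllipse(cn)
        w=ray_plane(cam,(ex+x0,ey+y0),.098 if cam=="top" else .094)[0]
        q=np.linalg.inv(np.array([[np.cos(p[2]),-np.sin(p[2])],[np.sin(p[2]),np.cos(p[2])]]))@(w[:2]-p[:2])
        print(cam,(ex+x0,ey+y0),ax,st[k,4],w.round(4),"tray",(q*1e3).round(1))
```

```text
[ 0.56866572  0.06108959 -0.480082  ] -27.506672695597086
[[2.2, 0.6], [1.3, -2.8], [-0.3, 1.2], [-2.7, -0.9], [-0.2, 0.2], [-0.8, 1.8], [-0.8, -0.6], [-0.7, 0.5], [0.7, -1.6], [1.3, 1.1]]
[[0.60414401 0.04261551]
 [0.51101352 0.09110996]
 [0.47997002 0.10727478]]
top (342.0345106124878, 183.68238830566406) (11.981879234313965, 12.350895881652832) 94 [0.667  0.1095 0.098 ] tray [64.8 88.3]
top (381.7413568496704, 182.74606037139893) (11.779152870178223, 12.209715843200684) 90 [0.6694 0.0165 0.098 ] tray [110.   7.]
top (400.8550958633423, 218.97351932525635) (12.020147323608398, 12.665356636047363) 97 [ 0.5845 -0.0255  0.098 ] tray [ 54.  -69.5]
top (365.202597618103, 227.55134296417236) (12.208754539489746, 12.834599494934082) 98 [0.5648 0.0574 0.098 ] tray [-1.7 -5.1]
scene (313.38366508483887, 209.0467791557312) (10.54982852935791, 38.829742431640625) 103 [0.6329 0.1474 0.094 ] tray [ 17.1 106.2]
scene (296.53517150878906, 254.59693050384521) (11.24300765991211, 13.054781913757324) 98 [0.6667 0.019  0.094 ] tray [106.4   7.9]
scene (255.12379455566406, 251.63727474212646) (11.292265892028809, 12.580707550048828) 96 [ 0.5815 -0.0231  0.094 ] tray [ 50.3 -68.7]
scene (268.94649028778076, 222.01931381225586) (10.341446876525879, 12.119894981384277) 87 [0.5616 0.06   0.094 ] tray [-5.8 -4.3]
```

```bash
cat >> h.py <<'E'
from scipy.spatial.transform import Rotation as Rn
TP=np.array([0.56867,0.06109,np.radians(-27.5)])
def t2w(x,y):
    c,s=np.cos(TP[2]),np.sin(TP[2]); x,y=x/1e3,y/1e3
    return np.array([TP[0]+c*x-s*y,TP[1]+s*x+c*y])
def w2t(w):
    c,s=np.cos(TP[2]),np.sin(TP[2]); d=np.asarray(w)[:2]-TP[:2]
    return np.array([c*d[0]+s*d[1],-s*d[0]+c*d[1]])*1e3
def go(x,y,z_tcp,yaw=0):
    """tray x,y mm; TCP height m; yaw of tool x relative to tray x, deg (world ccw)"""
    st=ctrl.observe(); R0=Rn.from_rotvec(st["tcp_rot"])
    a=TP[2]+np.radians(yaw)
    X=np.array([np.cos(a),np.sin(a),0]);Z=np.array([0,0,-1.]);Y=np.cross(Z,X)
    R1=Rn.from_matrix(np.c_[X,Y,Z])
    d=np.r_[t2w(x,y),z_tcp]-st["tool_pos"]
    print("now tray",w2t(st["tool_pos"]).round(1),"z",st["tool_pos"][2].round(4),"t",st["t"],"open",round(st["opening"],3),"F",st["ft_force"].round(1))
    print("world shift",d.round(4),"in tool now",R0.inv().apply(d).round(4),"in tool after turn",R1.inv().apply(d).round(4),"turn(tool,deg)",np.degrees((R0.inv()*R1).as_rotvec()).round(2))
E
python3 - <<'E'
from h import *
go(32,-5,.18,0)
E
```

```text
now tray [-606.5  217.5] z 0.2204 t 1.1 open 1.004 F [-0.1  0.3  0.1]
world shift [ 0.4636 -0.4922 -0.0404] in tool now [0.5676 0.3675 0.0404] in tool after turn [0.6385 0.2225 0.0404] turn(tool,deg) [ 0.   0.  13.7]
```

{"method": "step_arm", "body": {"plan": [[0,0,-0.005,0,0,6.85,0.39],[0,0,-0.005,0,0,6.85,0.39],[0.034,0.012,0,0,0,0,0.39],[0.034,0.012,0,0,0,0,0.39],[0.034,0.012,0,0,0,0,0.39],[0.034,0.012,0,0,0,0,0.39],[0.034,0.012,0,0,0,0,0.39],[0.034,0.012,0,0,0,0,0.39]]}}

```text
t: 1.77
tool_pos: [0.2781, 0.3726, 0.229]
tcp_rot: [3.049, -0.752, 0.0]
ft_force: [0.3, -0.7, 0.1]
opening: 0.305
```

{"method": "step_arm", "body": {"plan": [[0.034,0.012,0,0,0,0,0.39],[0.034,0.012,0,0,0,0,0.39],[0.034,0.012,0,0,0,0,0.39],[0.034,0.012,0,0,0,0,0.39],[0.034,0.012,0,0,0,0,0.39],[0.034,0.012,0,0,0,0,0.39],[0.034,0.012,0,0,0,0,0.39],[0.034,0.012,0,0,0,0,0.39]]}}

```text
t: 2.43
tool_pos: [0.4819, 0.1489, 0.2317]
tcp_rot: [-3.047, 0.747, -0.005]
ft_force: [1.0, 0.8, 0.7]
opening: 0.308
```

Run:
```python
from h import *
go(32,-5,.18,0)
```

```text
now tray [-117.5   37.8] z 0.2317 t 2.4333 open 0.308 F [1.  0.8 0.7]
world shift [ 0.1129 -0.107  -0.0517] in tool now [0.1495 0.0429 0.0517] in tool after turn [0.1495 0.0428 0.0517] turn(tool,deg) [-0.27 -0.11 -0.06]
```

{"method": "step_arm", "body": {"plan": [[0.03,0.0085,0.01,0,0,0,0.39],[0.03,0.0085,0.01,0,0,0,0.39],[0.03,0.0085,0.01,0,0,0,0.39],[0.03,0.0085,0.01,0,0,0,0.39],[0.03,0.0085,0.01,0,0,0,0.39],[0,0,0,0,0,0,0.39]]}}

```text
t: 2.93
tool_pos: [0.604, 0.0303, 0.18]
tcp_rot: [-3.044, 0.755, -0.009]
ft_force: [-1.3, 0.8, -1.9]
opening: 0.305
```

Run:
```python
from h import *
for cam in("wrist","scene","top"):
    im=get_image(cam); cv2.imwrite(f"pics/{cam}1.png",im[:,:,::-1])
go(32,-5,.1155,0)
```

```text
now tray [42.7 -8.6] z 0.1834 t 3.0833 open 0.305 F [ 0.1  0.6 -0.5]
world shift [-0.0078  0.0081 -0.0679] in tool now [-0.0112 -0.0029  0.0679] in tool after turn [-0.0107 -0.0036  0.0679] turn(tool,deg) [-0.57 -0.41 -0.21]
```

View pics/wrist1.png

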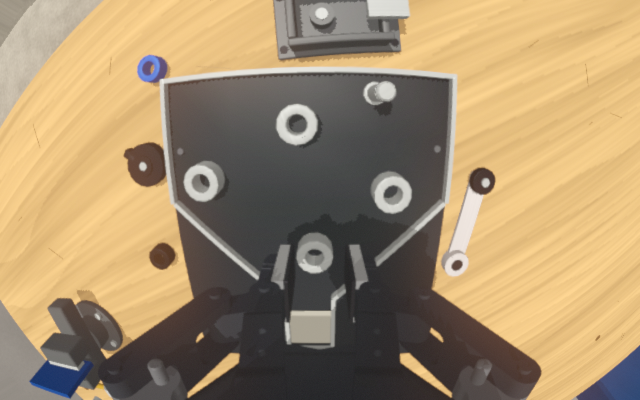

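View pics/scene1.png

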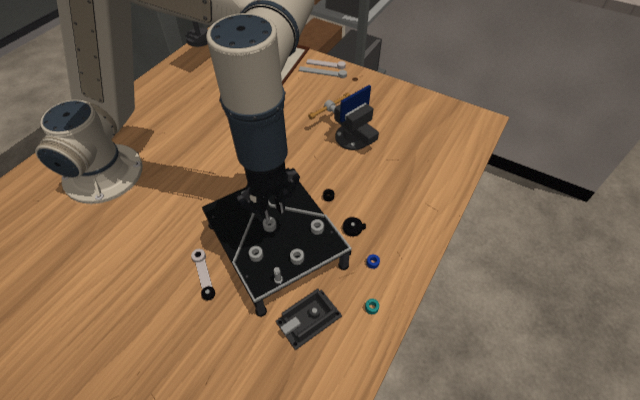

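```bash
cat >> h.py <<'E'
def wray(uv,z,st=None):
    st=st or ctrl.observe(); c=calibration("wrist");K=np.array(c["camera_matrix"]);T=np.array(c["tool_from_camera"])
    R=Rn.from_rotvec(st["tcp_rot"]).as_matrix(); out=[]
    for u in np.atleast_2d(uv).astype(float):
        d=(u-K[:2,2])/K[0,0]; th=np.hypot(*d); v=np.r_[d/th*np.sin(th),np.cos(th)] if th>0 else np.array([0,0,1.])
        v=R@T[:3,:3]@v; o=R@T[:3,3]+st["tool_pos"]; out.append(o+v*(z-o[2])/v[2])
    return np.array(out)
E
python3 - <<'E'
from h import *
for n,u,z in [("A",(315,247),.1),("B",(392,189),.1),("C",(204,179),.1),("D",(297,122),.1),("pin",(383,91),.13),("bl",(163,80),.088),("br",(455,76),.088),("fl",(176,203),.088),("fr",(443,204),.088)]:
    w=wray(u,z)[0]; print(n,w.round(4),w2t(w).round(1))
E
```

```text
A [0.5698 0.0573 0.1   ] [ 2.8 -2.8]
B [ 0.5864 -0.0223  0.1   ] [ 54.3 -65.8]
C [0.6663 0.1111 0.1   ] [63.5 89.4]
D [0.6689 0.0204 0.1   ] [107.7  10.2]
pin [ 0.6617 -0.0436  0.13  ] [130.9 -49.9]
bl [0.7616 0.1057 0.088 ] [150.6 128.6]
br [ 0.6461 -0.1157  0.088 ] [ 150.3 -121. ]
fl [0.6609 0.1549 0.088 ] [ 38.5 125.8]
fr [ 0.5475 -0.0604  0.088 ] [  37.3 -117.6]
```

{"method": "step_arm", "body": {"plan": [[-0.006,-0.004,0.02,-0.6,-0.4,-0.2,0.39],[0,0,0.02,0,0,0,0.39],[0,0,0.015,0,0,0,0.39],[0,0,0.008,0,0,0,0.39],[0,0,0,0,0,0,0.39]]}}

```text
t: 3.5
tool_pos: [0.5995, 0.0455, 0.1248]
tcp_rot: [-3.049, 0.736, -0.016]
ft_force: [-1.1, 0.2, -0.3]
opening: 0.307
```

Run:
```python
from h import *
for cam in("wrist","scene"):
    im=get_image(cam); cv2.imwrite(f"pics/{cam}2.png",im[:,:,::-1])
cv2.imwrite("pics/scene2c.png",cv2.resize(im[140:300,180:370],None,fx=4,fy=4,interpolation=cv2.INTER_CUBIC)[:590,:,::-1])
go(32,-4,.1155,0)
```

```text
now tray [35.7  0.8] z 0.1267 t 3.6 open 0.297 F [ 0.6 -0.3 -0.1]
world shift [-0.0055 -0.0026 -0.0112] in tool now [-0.0038  0.0049  0.0111] in tool after turn [-0.0037  0.0048  0.0112] turn(tool,deg) [-0.49 -0.63  0.36]
```

View pics/wrist2.png

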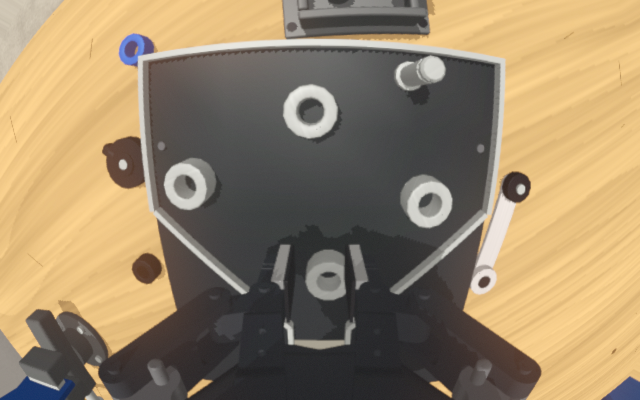

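View pics/scene2c.png

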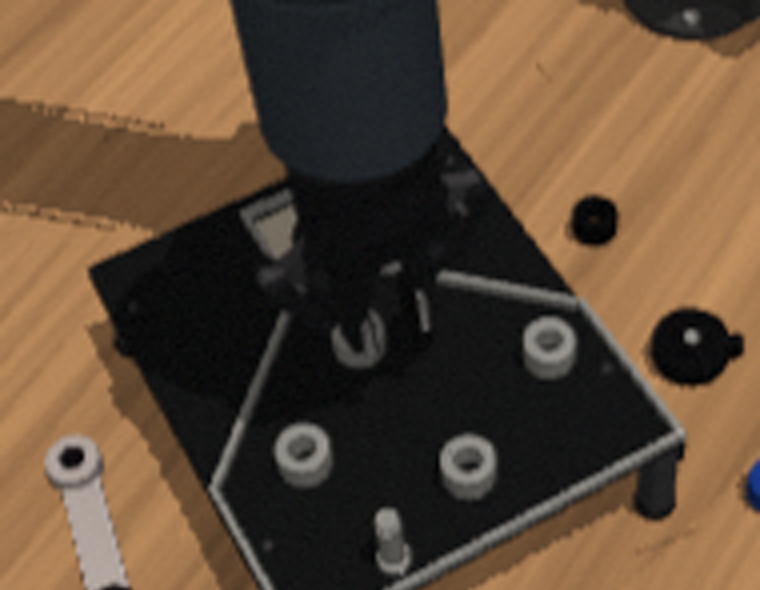

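Run:
```python
from h import *
st=ctrl.observe()
w=wray((328,266),.1)[0]; print("ring",w,w2t(w))
R=Rn.from_rotvec(st["tcp_rot"]).as_matrix()
im=get_image("scene").copy(); c=calibration("wrist");K=c["camera_matrix"];T=np.array(c["tool_from_camera"]);wi=get_image("wrist").copy()
for x in(-.011,.011):
  for y in(-.0128,.0128):
    p=np.array([x,y,.025]); u=proj("scene",R@p+st["tool_pos"])[0]
    v=T[:3,:3].T@(p-T[:3,3]); th=np.arctan2(np.hypot(v[0],v[1]),v[2]); q=v[:2]/np.hypot(v[0],v[1])*th*K[0][0]+[K[0][2],K[1][2]]
    print(p,"scene",u.round(1),"wrist",q.round(1))
    cv2.circle(wi,tuple(int(a) for a in q),2,(255,0,0),-1); im[int(u[1]+.5),int(u[0]+.5)]=(255,0,0)
cv2.imwrite("pics/w3.png",cv2.resize(wi[200:360,230:410],None,fx=4,fy=3.7)[:,:,::-1])
cv2.imwrite("pics/s3.png",cv2.resize(im[190:260,230:310],None,fx=8,fy=8,interpolation=cv2.INTER_NEAREST)[:,:,::-1])
```

```text
ring [0.57544309 0.05328408 0.1       ] [ 9.61217761 -3.79647081]
[-0.011  -0.0128  0.025 ] scene [281.4 226. ] wrist [301.3 246.5]
[-0.011   0.0128  0.025 ] scene [271.8 230.9] wrist [340.8 246.5]
[ 0.011  -0.0128  0.025 ] scene [286.  232.6] wrist [300.5 214.8]
[0.011  0.0128 0.025 ] scene [276.3 237.6] wrist [341.7 214.8]
```

View pics/w3.png

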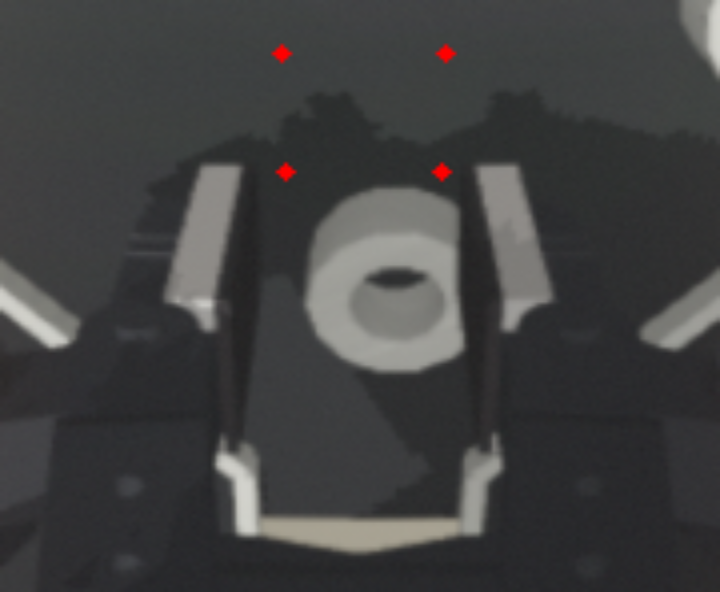

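View pics/s3.png

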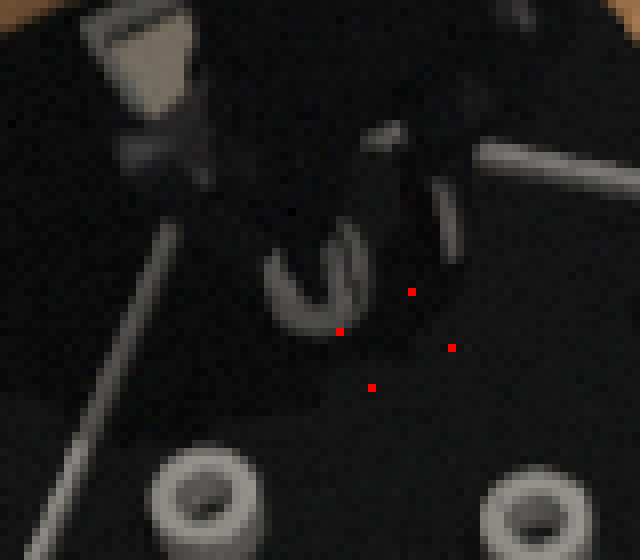

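Run:
```python
from h import *
st=ctrl.observe();R=Rn.from_rotvec(st["tcp_rot"]).as_matrix()
def line(f): a,b=f(.0),f(.2); return a,(b-a)/np.linalg.norm(b-a)
for uw,us in [((290.5,244.6),(285.5,222.7)),((281,244.6),(287,222.7))]:
    a,d=line(lambda z:wray(uw,z)[0]); b,e=line(lambda z:ray_plane("scene",us,z)[0])
    n=np.c_[d,-e]; s=np.linalg.lstsq(n,b-a,rcond=None)[0]; p,q=a+d*s[0],b+e*s[1]
    print("gap",np.linalg.norm(p-q)*1e3,"tool mm",(R.T@((p+q)/2-st["tool_pos"])*1e3).round(1))
for x in (0,.005,.011):
  for u in((290.5,244.6),(349,244.6)):
    pts=np.array([R.T@(wray(u,z)[0]-st["tool_pos"]) for z in np.linspace(.09,.16,71)])
    k=np.argmin(abs(pts[:,0]-x)); print(x,u,(pts[k]*1e3).round(1))
```

```text
gap 0.16081785395277728 tool mm [  7.1 -16.3  -8.8]
gap 0.20209815189591232 tool mm [ -0.3 -23.3   5.8]
0 (290.5, 244.6) [  0.  -17.7   5.4]
0 (349, 244.6) [ 0.2 15.9  5.1]
0.005 (290.5, 244.6) [  4.9 -16.7  -4.6]
0.005 (349, 244.6) [ 5.  14.9 -4.9]
0.011 (290.5, 244.6) [ 10.8 -15.5 -16.5]
0.011 (349, 244.6) [ 10.9  13.6 -16.8]
```

Run:
```python
from h import *
wi=cv2.imread("pics/wrist2.png")[180:330,230:410].astype(float)
sc=cv2.imread("pics/scene2.png")[190:260,230:310].astype(float)
f=lambda a:np.clip(255*(a/110)**.5,0,255).astype(np.uint8)
cv2.imwrite("pics/w4.png",cv2.resize(f(wi),None,fx=4,fy=4,interpolation=cv2.INTER_CUBIC))
cv2.imwrite("pics/s4.png",cv2.resize(f(sc),None,fx=8,fy=8,interpolation=cv2.INTER_CUBIC))
for n,u,z in [("A",(330,281),.1),("bl",(142,58),.088),("br",(503,62),.088),("C",(190,185),.1),("D",(311,110),.1)]: w=wray(u,z)[0]; print(n,w2t(w))
```

```text
A [-1.90751098 -5.36689929]
bl [155.01229105 125.78478987]
br [ 153.7763384  -124.13123924]
C [66.19264825 86.42326215]
D [111.51612204   7.41959886]
```

View pics/w4.png

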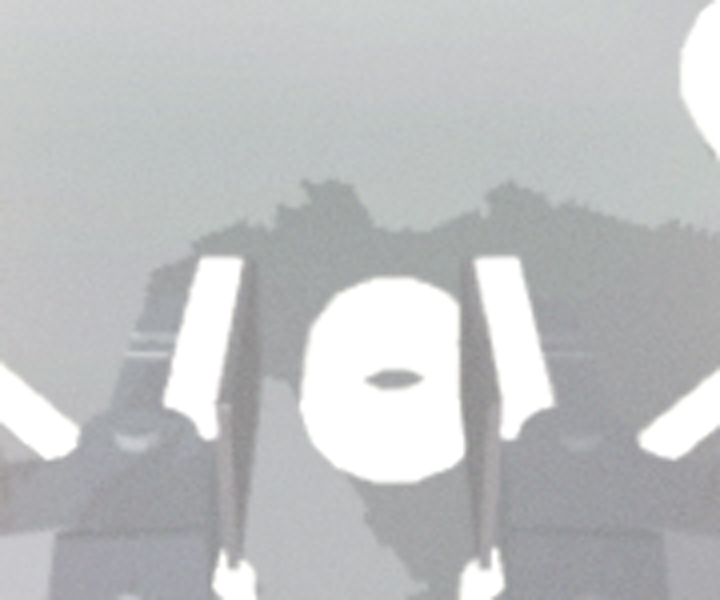

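View pics/s4.png

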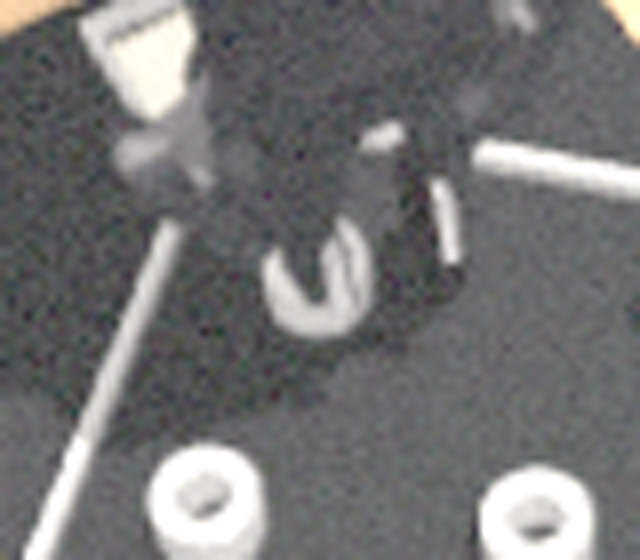

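{"method": "step_arm", "body": {"plan": [[0,0.005,0.003,0,0,0.3,0.39],[0,0,0.006,0,0,0,0.39],[0,0,0.004,0,0,0,0.39],[0,0,0,0,0,0,0.39]]}}

```text
t: 4.03
tool_pos: [0.6006, 0.0404, 0.116]
tcp_rot: [-3.043, 0.745, -0.029]
ft_force: [-0.8, 0.1, -0.3]
opening: 0.303
```

Run:
```python
from h import *
go(36,-5,.1155,0)
for cam in("wrist","scene"):
    im=get_image(cam); cv2.imwrite(f"pics/{cam}5.png",im[:,:,::-1])
f=lambda a:np.clip(255*(a/110)**.5,0,255).astype(np.uint8)
wi=cv2.imread("pics/wrist5.png")[180:330,230:410].astype(float);sc=cv2.imread("pics/scene5.png")[190:260,230:310].astype(float)
a=cv2.resize(f(wi),(400,333),interpolation=cv2.INTER_CUBIC);b=cv2.resize(f(sc),(381,333),interpolation=cv2.INTER_CUBIC)
cv2.imwrite("pics/ws5.png",np.hstack([a,b]))
```

```text
now tray [37.9 -3.6] z 0.116 t 4.0333 open 0.303 F [-0.8  0.1 -0.3]
world shift [-0.0023 -0.0003 -0.0005] in tool now [-0.0019  0.0014  0.0005] in tool after turn [-0.0019  0.0014  0.0005] turn(tool,deg) [-0.76 -0.92 -0.03]
```

View pics/ws5.png

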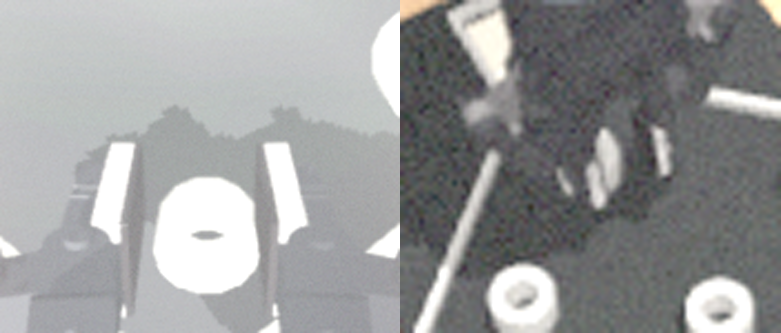

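{"method": "step_arm", "body": {"plan": [[-0.008,0.001,0,-0.7,-0.9,0,0.39],[-0.01,0,0,0,0,0,0.39],[-0.01,0,0,0,0,0,0.39],[0,0,0,0,0,0,0.39]]}}

```text
t: 4.47
tool_pos: [0.5733, 0.0534, 0.1163]
tcp_rot: [3.051, -0.749, -0.002]
ft_force: [0.3, -0.5, 0.7]
opening: 0.305
```

Run:
```python
from h import *
go(8,-5,.1155,0)
for cam in("wrist","scene"):
    im=get_image(cam); cv2.imwrite(f"pics/{cam}6.png",im[:,:,::-1])
f=lambda a:np.clip(255*(a/140)**.6,0,255).astype(np.uint8)
wi=cv2.imread("pics/wrist6.png")[180:330,230:410].astype(float);sc=cv2.imread("pics/scene6.png")[190:260,230:310].astype(float)
a=cv2.resize(f(wi),(400,333),interpolation=cv2.INTER_CUBIC);b=cv2.resize(f(sc),(381,333),interpolation=cv2.INTER_CUBIC)
cv2.imwrite("pics/ws6.png",np.hstack([a,b]))
```

```text
now tray [ 7.7 -4.7] z 0.1163 t 4.4667 open 0.305 F [ 0.3 -0.5  0.7]
world shift [ 0.0001 -0.0004 -0.0008] in tool now [0.0003 0.0003 0.0008] in tool after turn [0.0003 0.0003 0.0008] turn(tool,deg) [ 0.02  0.07 -0.07]
```

View pics/ws6.png

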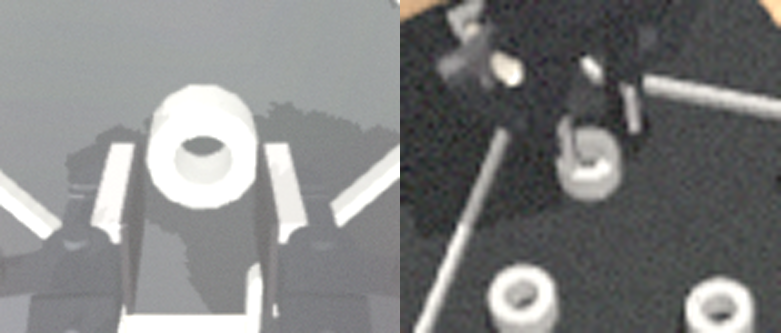

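{"method": "step_arm", "body": {"plan": [[0.015,0,0,0,0,0,0.39],[0.015,0,0,0,0,0,0.39],[0.002,0,0.003,0,0,0,0.39],[0,0,0.003,0,0,0,0.39],[0,0,0.003,0,0,0,0.39],[0,0,0.003,0,0,0,0.39]]}}

```text
t: 5.07
tool_pos: [0.6035, 0.0387, 0.1049]
tcp_rot: [-3.051, 0.745, -0.003]
ft_force: [-0.4, -0.2, 0.3]
opening: 0.305
```

Run:
```python
from h import *
print("A was",w2t(wray((321.4,252),.1)[0]))
go(37,-5,.09,0)
```

```text
A was [36.75540539 -3.8790116 ]
now tray [41.2 -3.8] z 0.1049 t 5.0667 open 0.305 F [-0.4 -0.2  0.3]
world shift [-0.0043  0.0009 -0.0149] in tool now [-0.0043  0.0012  0.0149] in tool after turn [-0.0042  0.0012  0.0149] turn(tool,deg) [-0.08 -0.1   0.04]
```

{"method": "step_arm", "body": {"plan": [[0,0.001,0.003,0,0,0,0.39],[0,0,0.003,0,0,0,0.39],[0,0,0.0,0,0,0,0.39]]}}

```text
t: 5.32
tool_pos: [0.6013, 0.0382, 0.0971]
tcp_rot: [-3.052, 0.745, 0.0]
ft_force: [-0.3, -0.0, -0.1]
opening: 0.304
```

{"method": "step_arm", "body": {"plan": [[0,0,0.003,0,0,0,0.39],[0,0,0.003,0,0,0,0.39],[0,0,0.0,0,0,0,0.39]]}}

```text
t: 5.57
tool_pos: [0.6009, 0.0384, 0.0907]
tcp_rot: [-3.052, 0.744, 0.0]
ft_force: [0.7, 0.3, -0.0]
opening: 0.301
```

Run:
```python
from h import *
go(37,-5,.09,0)
for cam in("wrist","scene"):
    im=get_image(cam); cv2.imwrite(f"pics/{cam}7.png",im[:,:,::-1])
f=lambda a:np.clip(255*(a/140)**.6,0,255).astype(np.uint8)
wi=cv2.imread("pics/wrist7.png")[180:330,230:410].astype(float);sc=cv2.imread("pics/scene7.png")[190:260,230:310].astype(float)
a=cv2.resize(f(wi),(400,333),interpolation=cv2.INTER_CUBIC);b=cv2.resize(f(sc),(381,333),interpolation=cv2.INTER_CUBIC)
cv2.imwrite("pics/ws7.png",np.hstack([a,b]))
```

```text
now tray [39.1 -5.2] z 0.0907 t 5.5667 open 0.301 F [ 0.7  0.3 -0. ]
world shift [-0.0017  0.0011 -0.0007] in tool now [-0.0021 -0.0002  0.0007] in tool after turn [-0.0021 -0.0002  0.0007] turn(tool,deg) [-0.02  0.01  0.1 ]
```

View pics/ws7.png

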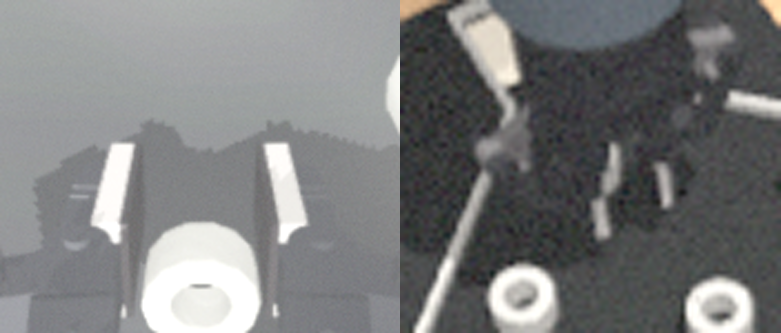

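{"method": "step_arm", "body": {"plan": [[0,0,0.003,0,0,0,0.39],[0,0,0.003,0,0,0,0.39],[0,0,0.0,0,0,0,0.39]]}}

```text
t: 5.92
tool_pos: [0.6017, 0.0385, 0.0852]
tcp_rot: [-3.051, 0.744, -0.003]
ft_force: [-0.1, -0.2, 0.0]
opening: 0.304
```

{"method": "step_arm", "body": {"plan": [[0,0,0.003,0,0,0,0.39],[0,0,0.003,0,0,0,0.39],[0,0,0.0,0,0,0,0.39]]}}

```text
t: 6.17
tool_pos: [0.6017, 0.0385, 0.0785]
tcp_rot: [-3.051, 0.744, -0.003]
ft_force: [-0.4, 0.2, 0.5]
opening: 0.307
```

```bash
cat >> h.py <<'E'
def snap(k,crop=(190,260,230,310),wcrop=(150,350,200,440)):
    for cam in("wrist","scene"):
        im=get_image(cam); cv2.imwrite(f"pics/{cam}{k}.png",im[:,:,::-1])
    f=lambda a:np.clip(255*(a/140)**.6,0,255).astype(np.uint8)
    wi=cv2.imread(f"pics/wrist{k}.png")[wcrop[0]:wcrop[1],wcrop[2]:wcrop[3]].astype(float);sc=cv2.imread(f"pics/scene{k}.png")[crop[0]:crop[1],crop[2]:crop[3]].astype(float)
    a=cv2.resize(f(wi),(400,333),interpolation=cv2.INTER_CUBIC);b=cv2.resize(f(sc),(381,333),interpolation=cv2.INTER_CUBIC)
    cv2.imwrite(f"pics/ws{k}.png",np.hstack([a,b]))
E
python3 - <<'E'
from h import *
go(37,-5,.075,0); snap(8)
E
```

```text
now tray [39.8 -4.8] z 0.0785 t 6.1667 open 0.307 F [-0.4  0.2  0.5]
world shift [-0.0025  0.0011 -0.0035] in tool now [-0.0028  0.0002  0.0035] in tool after turn [-0.0028  0.0002  0.0035] turn(tool,deg) [-0.08 -0.08  0.09]
```

View pics/ws8.png

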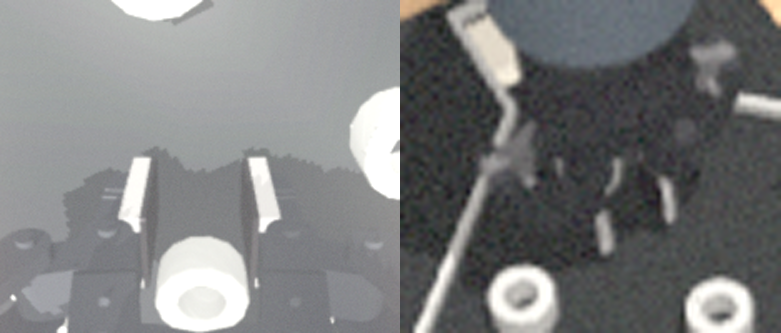

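{"method": "step_arm", "body": {"plan": [[-0.004,0,0.003,0,0,0,0.39],[-0.01,0,0,0,0,0,0.39],[-0.01,0,0,0,0,0,0.39],[-0.01,0,0,0,0,0,0.39],[0,0,0,0,0,0,0.39]]}}

```text
t: 6.68
tool_pos: [0.5689, 0.0554, 0.0757]
tcp_rot: [-3.051, 0.745, -0.004]
ft_force: [-0.8, -0.2, 0.1]
opening: 0.304
```

Run:
```python
from h import *
go(8,-3,.075,0); snap(9)
```

```text
now tray [ 2.9 -4.9] z 0.0757 t 6.6833 open 0.304 F [-0.8 -0.2  0.1]
world shift [ 0.0054 -0.0007 -0.0007] in tool now [ 0.0051 -0.0019  0.0007] in tool after turn [ 0.0051 -0.0019  0.0007] turn(tool,deg) [-0.12 -0.14  0.06]
```

View pics/ws9.png

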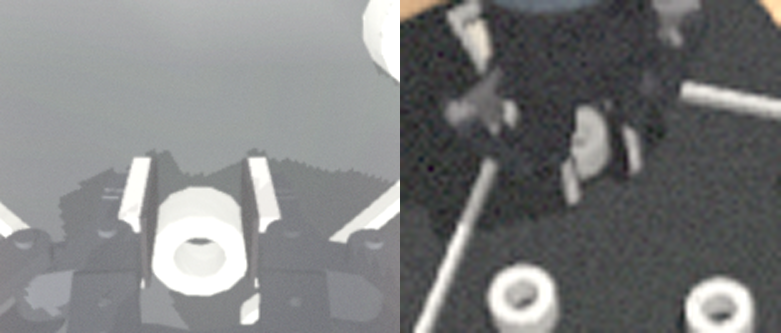

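Run:
```python
from h import *
for r in(256,260): print(w2t(wray((200+200*.6,150+r*.6),.1)[0]))
print(w2t(ray_plane("scene",(230+590/381*80-400/381*80,190+145*.21),.09)[0]))
```

```text
[-15.77777125  -4.01565555]
[-17.3762012   -4.01837999]
[-11.28646771   0.71861852]
```

{"method": "step_arm", "body": {"plan": [[-0.008,-0.002,0,0,0,0,0.39],[-0.008,-0.002,0,0,0,0,0.39],[-0.008,-0.001,0,0,0,0,0.39],[0,0,0,0,0,0,0.39]]}}

```text
t: 7.12
tool_pos: [0.5501, 0.0716, 0.076]
tcp_rot: [-3.05, 0.746, -0.007]
ft_force: [-1.0, 0.2, 0.4]
opening: 0.308
```

Run:
```python
from h import *
go(-20,0.5,.075,0); snap(10)
im=get_image("wrist");print(1)
```

```text
now tray [-21.3   0.7] z 0.076 t 7.1167 open 0.308 F [-1.   0.2  0.4]
world shift [ 0.001  -0.0008 -0.001 ] in tool now [0.0013 0.0002 0.001 ] in tool after turn [0.0013 0.0002 0.001 ] turn(tool,deg) [-0.15 -0.24  0.03]
1
```

View pics/wrist10.png

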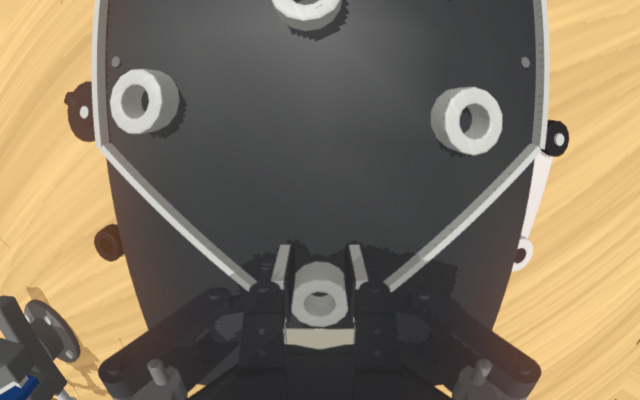

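{"method": "step_arm", "body": {"plan": [[-0.008,0,0.0005,-0.15,-0.2,0,0.39],[-0.008,0,0,0,0,0,0.39],[-0.008,0,0,0,0,0,0.39],[-0.008,0,0,0,0,0,0.39],[0,0,0,0,0,0,0.39]]}}

```text
t: 7.68
tool_pos: [0.5218, 0.0865, 0.0759]
tcp_rot: [-3.051, 0.748, -0.005]
ft_force: [0.1, -0.5, -0.5]
opening: 0.306
```

Run:
```python
from h import *
go(-80,0.5,.075,0); snap(11,crop=(160,240,210,302))
```

```text
now tray [-53.3   0.9] z 0.0759 t 7.6833 open 0.306 F [ 0.1 -0.5 -0.5]
world shift [-0.0239  0.012  -0.0009] in tool now [-0.0267  0.0004  0.0008] in tool after turn [-0.0267  0.0004  0.0009] turn(tool,deg) [-0.05 -0.18 -0.05]
```

View pics/ws11.png

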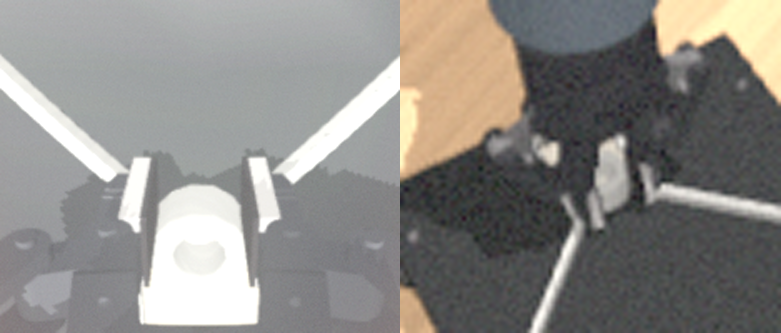

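{"method": "step_arm", "body": {"plan": [[-0.008,0,0.0005,0,0,0,0.39],[-0.008,0,0,0,0,0,0.39],[-0.008,0,0,0,0,0,0.39],[-0.006,0,0,0,0,0,0.39],[0,0,0,0,0,0,0.39]]}}

```text
t: 8.2
tool_pos: [0.4928, 0.1011, 0.0747]
tcp_rot: [3.05, -0.749, 0.003]
ft_force: [-1.0, -0.5, -0.8]
opening: 0.303
```

Run:
```python
from h import *
go(-80,0.5,.075,0); snap(12,crop=(160,240,210,302))
```

```text
now tray [-85.7   0.5] z 0.0747 t 8.2 open 0.303 F [-1.  -0.5 -0.8]
world shift [ 0.0051 -0.0026  0.0003] in tool now [ 0.0057 -0.0001 -0.0003] in tool after turn [ 0.0057 -0.     -0.0003] turn(tool,deg) [ 0.   -0.13 -0.11]
```

View pics/ws12.png

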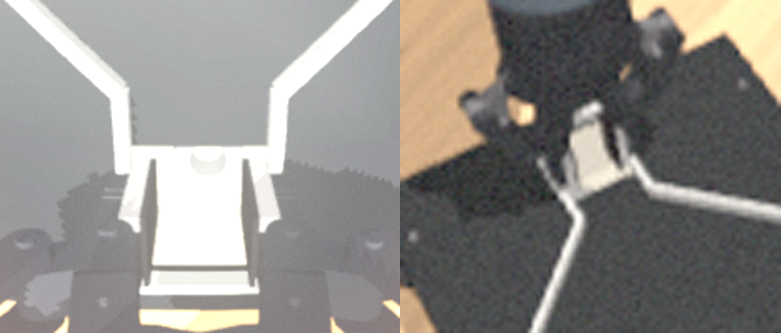

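{"method": "step_arm", "body": {"plan": [[0,0,-0.03,0,0,0,0.39],[0,0,-0.03,0,0,0,0.39],[0.03,0.015,-0.025,0,0,0,0.39],[0.035,0.016,0,0,0,0,0.39],[0.035,0.016,0,0,0,0,0.39],[0.03,0.015,0,0,0,0,0.39],[0,0,0,0,0,0,0.39]]}}

```text
t: 8.88
tool_pos: [0.5838, -0.0183, 0.1644]
tcp_rot: [3.05, -0.738, 0.007]
ft_force: [0.7, 0.7, 0.3]
opening: 0.303
```

Run:
```python
from h import *
go(87,-82,.165,-22); snap(13)
```

```text
now tray [ 50.1 -63.4] z 0.1644 t 8.8833 open 0.303 F [0.7 0.7 0.3]
world shift [ 0.0241 -0.0336  0.0006] in tool now [ 0.0368  0.0188 -0.0004] in tool after turn [ 0.0412  0.0034 -0.0006] turn(tool,deg) [ 0.05 -0.31 22.29]
```

View pics/wrist13.png

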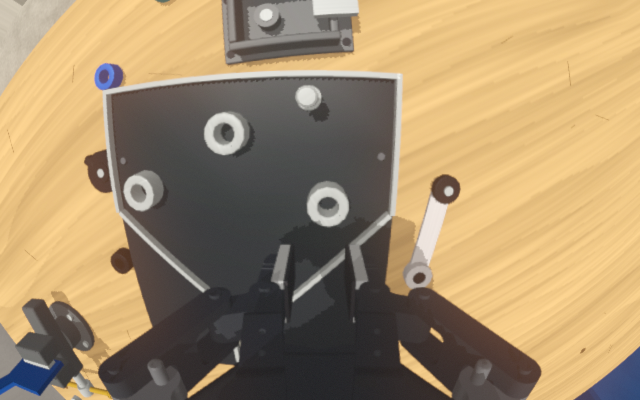

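View pics/scene13.png

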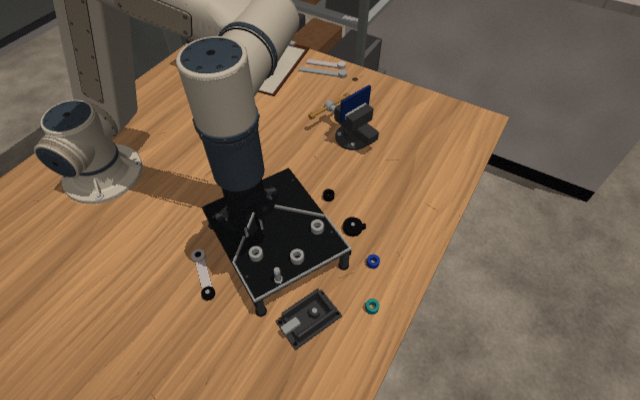

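Run:
```python
from h import *
for n,u,z in [("B",(328,207),.1),("C",(142,192),.1),("D",(225,133),.1),("pin",(308,97),.13),("bl",(108,93),.088),("br",(400,75),.088)]: print(n,w2t(wray(u,z)[0]).round(1))
```

```text
B [ 49.7 -67.2]
C [61.4 86.3]
D [106.    8.2]
pin [129.7 -53.4]
bl [147.4 122.2]
br [ 149.6 -120.4]
```

{"method": "step_arm", "body": {"plan": [[0,0,0,0,0,7,0.39],[0,0,0,0,-0.3,7,0.39],[0,0,0,0,0,7,0.39],[0.013,0.001,0,0,0,1.3,0.39],[0.013,0.001,0,0,0,0,0.39],[0.013,0.001,0,0,0,0,0.39],[0,0,0,0,0,0,0.39]]}}

```text
t: 9.57
tool_pos: [0.6041, -0.0454, 0.1634]
tcp_rot: [2.85, -1.321, -0.007]
ft_force: [-0.6, -0.1, -0.1]
opening: 0.306
```

Run:
```python
from h import *
go(87,-82,.075,-22); snap(14)
```

```text
now tray [ 80.6 -78.1] z 0.1634 t 9.5667 open 0.306 F [-0.6 -0.1 -0.1]
world shift [ 0.0039 -0.0064 -0.0884] in tool now [0.0077 0.001  0.0884] in tool after turn [0.0074 0.0012 0.0884] turn(tool,deg) [ 0.14  0.22 -0.22]
```

View pics/wrist14.png

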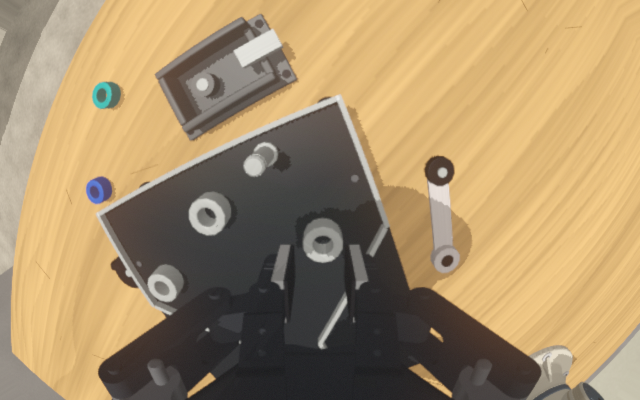

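{"method": "step_arm", "body": {"plan": [[0.008,0.001,0.02,0,0,0,0.39],[0,0,0.02,0,0,0,0.39],[0,0,0.015,0,0,0,0.39],[0,0,0.01,0,0,0,0.39],[0,0,0,0,0,0,0.39]]}}

```text
t: 10.08
tool_pos: [0.6087, -0.0508, 0.0974]
tcp_rot: [-2.851, 1.315, 0.003]
ft_force: [-0.4, 0.6, -0.5]
opening: 0.301
```

Run:
```python
from h import *
go(87,-82,.075,-22); snap(15)
```

```text
now tray [ 87.2 -80.8] z 0.0974 t 10.0833 open 0.301 F [-0.4  0.6 -0.5]
world shift [-0.0007 -0.001  -0.0224] in tool now [0.0004 0.0012 0.0224] in tool after turn [0.0003 0.0012 0.0224] turn(tool,deg) [-0.08  0.15 -0.01]
```

View pics/ws15.png

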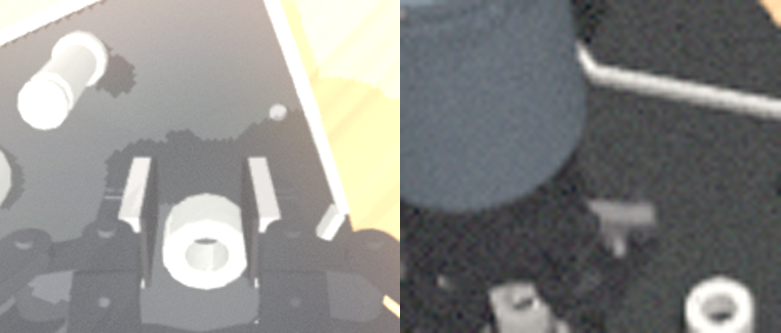

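{"method": "step_arm", "body": {"plan": [[0,0.002,0.01,0,0,0,0.39],[0,0,0.008,0,0,0,0.39],[0,0,0.003,0,0,0,0.39],[0,0,0,0,0,0,0.39]]}}

```text
t: 10.52
tool_pos: [0.6105, -0.0519, 0.0804]
tcp_rot: [-2.848, 1.311, -0.011]
ft_force: [-0.2, -0.7, 0.7]
opening: 0.303
```

Run:
```python
from h import *
go(53.5+18.5,-68.5-7.5,.075,-22); snap(16)
```

```text
now tray [ 89.3 -80.9] z 0.0804 t 10.5167 open 0.303 F [-0.2 -0.7  0.7]
world shift [-0.0131  0.0124 -0.0054] in tool now [-0.0179  0.002   0.0053] in tool after turn [-0.0179  0.0019  0.0054] turn(tool,deg) [-0.5  -0.22  0.08]
```

View pics/ws16.png

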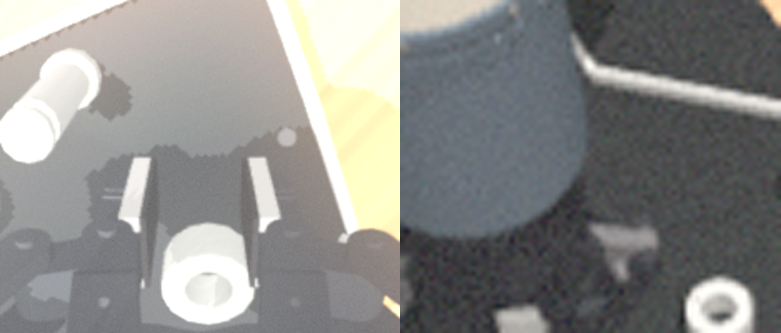

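{"method": "step_arm", "body": {"plan": [[0,0.003,0.004,-0.5,-0.2,0,0.39],[-0.008,0,0.001,0,0,0,0.39],[-0.008,0,0,0,0,0,0.39],[-0.008,-0.001,0,0,0,0,0.39],[-0.008,-0.002,0,0,0,0,0.39],[-0.009,-0.003,0,0,0,0,0.39],[0,0,0,0,0,0,0.39]]}}

```text
t: 11.2
tool_pos: [0.5844, -0.0156, 0.0767]
tcp_rot: [-2.854, 1.313, -0.004]
ft_force: [-0.6, -0.1, -0.3]
opening: 0.305
```

Run:
```python
from h import *
go(-25+18.5,-7.5,.075,-22); snap(17)
```

```text
now tray [ 49.4 -60.7] z 0.0767 t 11.2 open 0.305 F [-0.6 -0.1 -0.3]
world shift [-0.025   0.073  -0.0017] in tool now [-0.0717 -0.0285  0.0016] in tool after turn [-0.0717 -0.0284  0.0017] turn(tool,deg) [-0.07 -0.12  0.07]
```

View pics/ws17.png

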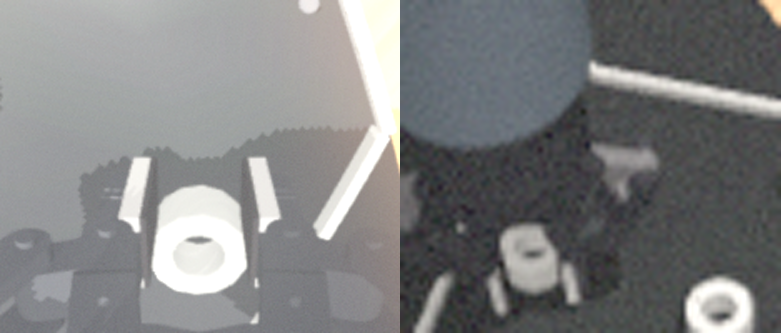

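{"method": "step_arm", "body": {"plan": [[-0.009,-0.0036,0.001,0,0,0,0.39],[-0.009,-0.0036,0,0,0,0,0.39],[-0.009,-0.0036,0,0,0,0,0.39],[-0.009,-0.0036,0,0,0,0,0.39],[-0.009,-0.0036,0,0,0,0,0.39],[-0.009,-0.0036,0,0,0,0,0.39],[0,0,0,0,0,0,0.39]]}}

```text
t: 11.88
tool_pos: [0.5655, 0.043, 0.0762]
tcp_rot: [2.853, -1.314, 0.008]
ft_force: [-0.8, 0.3, 0.2]
opening: 0.311
```

Run:
```python
from h import *
go(-25+18.5,-7.5,.075,-22); snap(18)
```

```text
now tray [  5.5 -17.5] z 0.0762 t 11.8833 open 0.311 F [-0.8  0.3  0.2]
world shift [-0.006   0.0144 -0.0012] in tool now [-0.0149 -0.0048  0.0011] in tool after turn [-0.0149 -0.0048  0.0012] turn(tool,deg) [-0.11 -0.25  0.03]
```

View pics/ws18.png

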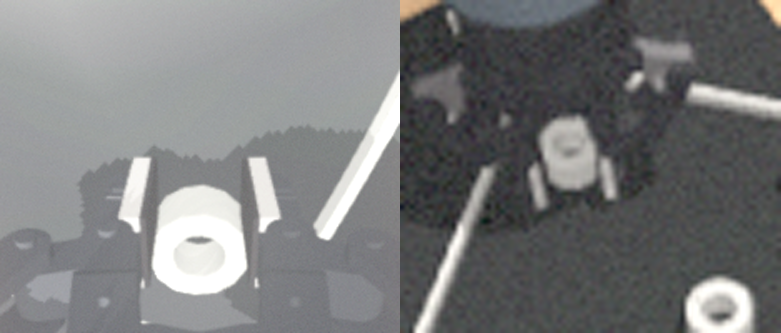

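{"method": "step_arm", "body": {"plan": [[-0.007,-0.0036,0.001,0,-0.2,-7,0.39],[-0.0066,-0.0044,0,0,0,-7,0.39],[-0.006,-0.005,0,0,0,-7,0.39],[0,0,0,0,0,-0.9,0.39]]}}

```text
t: 12.32
tool_pos: [0.5608, 0.0642, 0.0752]
tcp_rot: [-3.055, 0.73, -0.004]
ft_force: [0.6, 1.5, 0.0]
opening: 0.302
```

Run:
```python
from h import *
go(-20,0.5,.075,0); snap(19)
```

```text
now tray [-8.4 -0.8] z 0.0752 t 12.3167 open 0.302 F [0.6 1.5 0. ]
world shift [-0.0097  0.0065 -0.0002] in tool now [-0.0116 -0.0015  0.0002] in tool after turn [-0.0116 -0.0013  0.0002] turn(tool,deg) [-0.05 -0.15  0.63]
```

View pics/ws19.png

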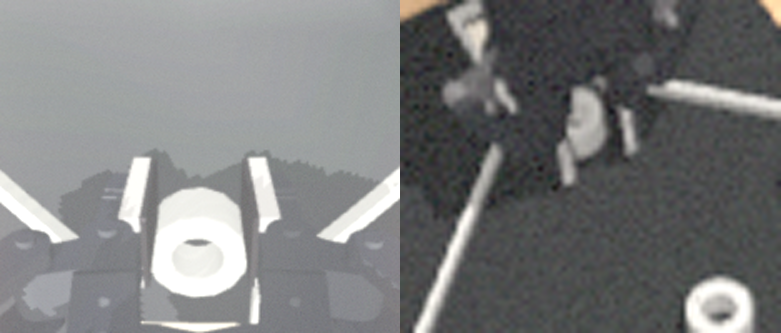

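Ring B sits between the fingers on the gate axis. I'll push it straight through.

{"method": "step_arm", "body": {"plan": [[-0.008,-0.0015,0,0,0,0.5,0.39],[-0.008,0,0,0,0,0,0.39],[-0.008,0,0,0,0,0,0.39],[-0.008,0,0,0,0,0,0.39],[-0.008,0,0,0,0,0,0.39],[0,0,0,0,0,0,0.39]]}}

```text
t: 12.92
tool_pos: [0.5234, 0.0836, 0.0753]
tcp_rot: [-3.044, 0.776, -0.006]
ft_force: [0.3, 0.4, -0.2]
opening: 0.303
```

Run:
```python
from h import *
go(-86,0.5,.075,0); snap(20,crop=(160,240,210,302))
```

```text
now tray [-50.5  -0.9] z 0.0753 t 12.9167 open 0.303 F [ 0.3  0.4 -0.2]
world shift [-0.0308  0.0176 -0.0003] in tool now [-0.0355 -0.0007  0.0002] in tool after turn [-0.0355 -0.0014  0.0003] turn(tool,deg) [-0.06 -0.22 -1.11]
```

View pics/ws20.png

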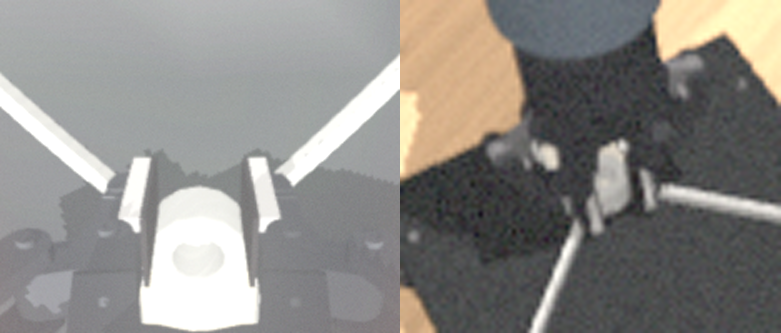

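{"method": "step_arm", "body": {"plan": [[-0.008,-0.0007,0,0,0,-1,0.39],[-0.008,-0.0007,0,0,0,0,0.39],[-0.008,0,0,0,0,0,0.39],[-0.008,0,0,0,0,0,0.39],[0,0,0,0,0,0,0.39]]}}

```text
t: 13.43
tool_pos: [0.4942, 0.1006, 0.0748]
tcp_rot: [3.051, -0.748, 0.006]
ft_force: [-0.1, 0.8, 0.4]
opening: 0.305
```

Run:
```python
from h import *
go(-86,0.5,.075,0); snap(21,crop=(160,240,210,302))
```

```text
now tray [-84.3   0.6] z 0.0748 t 13.4333 open 0.305 F [-0.1  0.8  0.4]
world shift [-0.0015  0.0007  0.0002] in tool now [-0.0017  0.0001 -0.0002] in tool after turn [-0.0017  0.0001 -0.0002] turn(tool,deg) [-0.02 -0.21 -0.06]
```

View pics/ws21.png

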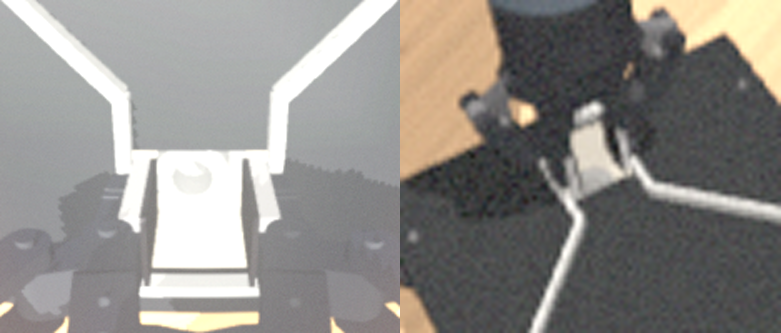

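{"method": "step_arm", "body": {"plan": [[0,0,-0.03,0,0,0,0.39],[0,0,-0.03,0,0,0,0.39],[0.035,-0.02,-0.025,0,0,0,0.39],[0.035,-0.02,0,0,0,0,0.39],[0.035,-0.02,0,0,0,0,0.39],[0.035,-0.02,0,0,0,0,0.39],[0,0,0,0,0,0,0.39]]}}

```text
t: 14.12
tool_pos: [0.6529, 0.1044, 0.1574]
tcp_rot: [3.047, -0.744, -0.0]
ft_force: [-1.7, 0.8, -3.0]
opening: 0.304
```

Run:
```python
from h import *
go(97.5,102,.165,25); snap(22)
im=get_image("top"); cv2.imwrite("pics/top22.png",cv2.resize(im[130:320,270:460],None,fx=3,fy=3)[:,:,::-1])
```

```text
now tray [54.7 77.3] z 0.1574 t 14.1167 open 0.304 F [-1.7  0.8 -3. ]
world shift [0.0494 0.0021 0.0076] in tool now [ 0.0428 -0.0246 -0.0076] in tool after turn [ 0.0492 -0.0043 -0.0076] turn(tool,deg) [  0.29   0.   -24.96]
```

View pics/wrist22.png

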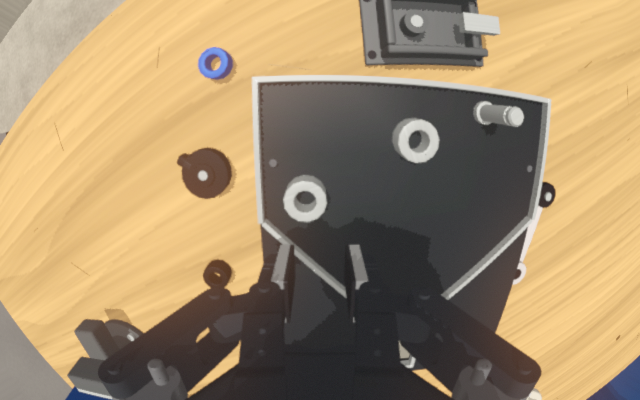

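View pics/top22.png

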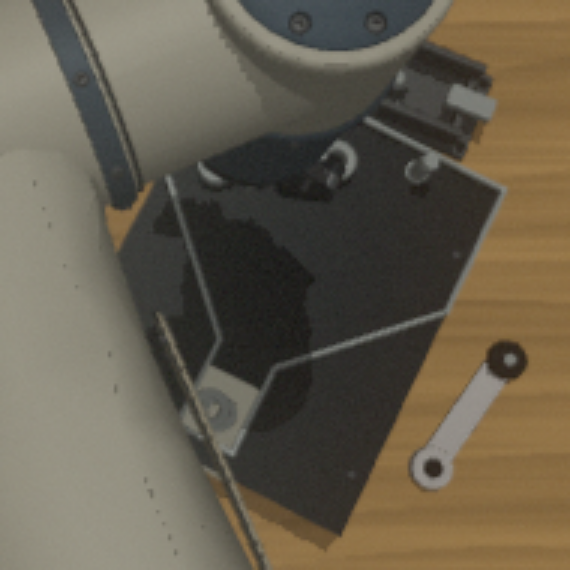

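{"method": "step_arm", "body": {"plan": [[0,0,-0.003,0.3,0,-7,0.39],[0,0,-0.003,0,0,-7,0.39],[0,0,0,0,0,-7,0.39],[0.015,-0.0015,0,0,0,-4,0.39],[0.015,-0.0015,0,0,0,0,0.39],[0.014,-0.0015,0,0,0,0,0.39],[0,0,0,0,0,0,0.39]]}}

```text
t: 14.85
tool_pos: [0.6866, 0.1068, 0.1755]
tcp_rot: [-3.137, 0.03, -0.013]
ft_force: [-0.9, 0.1, -0.4]
opening: 0.308
```

Run:
```python
from h import *
go(97.5,102,.097,25)
```

```text
now tray [83.5 95. ] z 0.1755 t 14.85 open 0.308 F [-0.9  0.1 -0.4]
world shift [ 0.0156 -0.0003 -0.0785] in tool now [0.015  0.0003 0.0786] in tool after turn [ 0.0156 -0.0004  0.0785] turn(tool,deg) [-0.27 -0.49  1.39]
```

{"method": "step_arm", "body": {"plan": [[0.009,0,0.01,-0.3,-0.5,1.2,0.39],[0.008,0,0.02,0,0,0,0.39],[0,0,0.02,0,0,0,0.39],[0,0,0.015,0,0,0,0.39],[0,0,0,0,0,0,0.39]]}}

```text
t: 15.27
tool_pos: [0.701, 0.1071, 0.1163]
tcp_rot: [-3.138, 0.063, -0.013]
ft_force: [0.6, 0.3, -1.4]
opening: 0.302
```

Run:
```python
from h import *
go(97.5,102,.075,25); snap(23)
```

```text
now tray [ 96.2 102. ] z 0.1163 t 15.2667 open 0.302 F [ 0.6  0.3 -1.4]
world shift [ 0.0012 -0.0006 -0.0413] in tool now [0.0009 0.0007 0.0413] in tool after turn [0.0012 0.0005 0.0413] turn(tool,deg) [-0.17 -0.48  0.2 ]
```

View pics/wrist23.png

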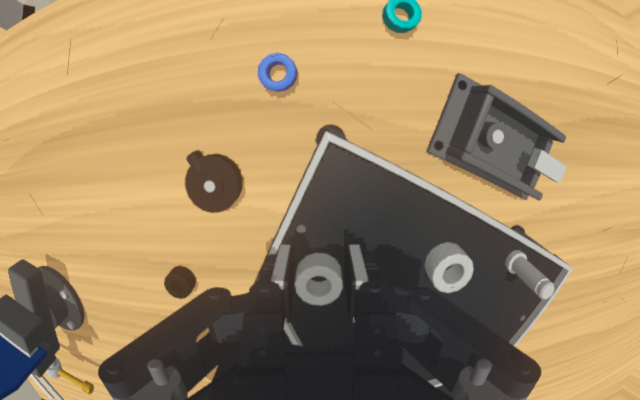

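{"method": "step_arm", "body": {"plan": [[0,0,0.015,0,-0.4,0,0.39],[0,0,0.012,0,0,0,0.39],[0,0,0.005,0,0,0,0.39],[0,0,0,0,0,0,0.39]]}}

```text
t: 15.7
tool_pos: [0.7049, 0.1081, 0.0946]
tcp_rot: [-3.135, 0.06, -0.027]
ft_force: [0.2, -0.8, -0.4]
opening: 0.304
```

Run:
```python
from h import *
go(65+18,87+8.5,.075,25); snap(24)
```

```text
now tray [ 99.1 104.6] z 0.0946 t 15.7 open 0.304 F [ 0.2 -0.8 -0.4]
world shift [-0.0185 -0.0006 -0.0196] in tool now [-0.0188  0.0014  0.0193] in tool after turn [-0.0185  0.0014  0.0196] turn(tool,deg) [-0.37 -0.98  0.31]
```

View pics/ws24.png

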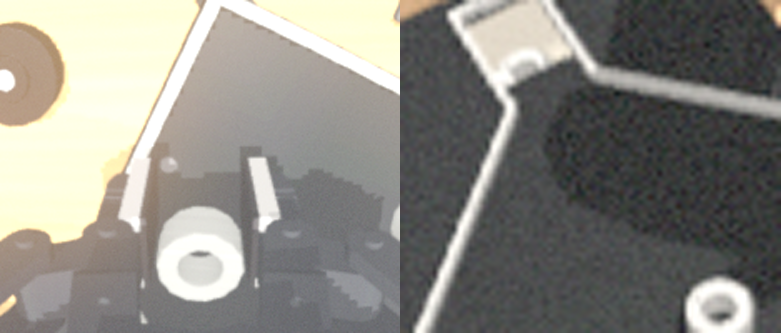

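{"method": "step_arm", "body": {"plan": [[0,0.0005,0.01,-0.3,-0.7,0,0.39],[0,0,0.007,0,-0.2,0,0.39],[-0.006,0,0.002,0,0,0,0.39],[-0.006,0,0,0,0,0,0.39],[-0.006,0,0,0,0,0,0.39],[-0.008,0.001,0,0,0,0,0.39],[-0.008,0.002,0,0,0,0,0.39],[0,0,0,0,0,0,0.39]]}}

```text
t: 16.47
tool_pos: [0.6695, 0.1062, 0.0768]
tcp_rot: [-3.139, 0.06, -0.008]
ft_force: [-0.4, 0.2, 0.9]
opening: 0.307
```

Run:
```python
from h import *
go(-20+18,8.5,.075,25); snap(25)
```

```text
now tray [68.6 86.5] z 0.0768 t 16.4667 open 0.307 F [-0.4  0.2  0.9]
world shift [-0.0987 -0.0366 -0.0018] in tool now [-0.0972  0.0403  0.0012] in tool after turn [-0.097   0.0409  0.0018] turn(tool,deg) [-0.09 -0.28  0.32]
```

View pics/ws25.png

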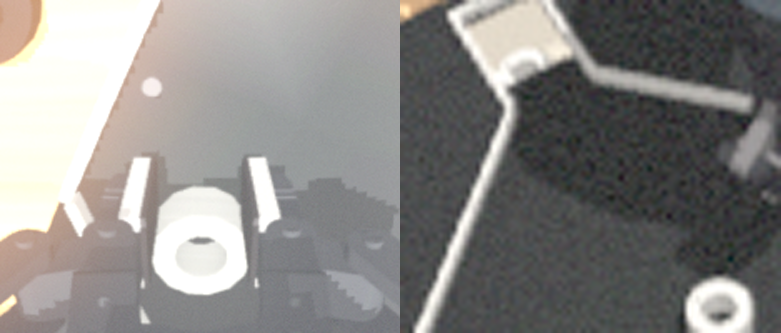

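Ring C is between the fingers. I'll push it diagonally towards the funnel centre.

{"method": "step_arm", "body": {"plan": [[-0.009,0.0037,0.001,0,-0.2,0,0.39],[-0.009,0.0037,0,0,0,0,0.39],[-0.009,0.0037,0,0,0,0,0.39],[-0.009,0.0037,0,0,0,0,0.39],[-0.009,0.0037,0,0,0,0,0.39],[-0.009,0.0037,0,0,0,0,0.39],[-0.009,0.0037,0,0,0,0,0.39],[0,0,0,0,0,0,0.39]]}}

```text
t: 17.23
tool_pos: [0.6087, 0.0833, 0.0767]
tcp_rot: [-3.138, 0.059, -0.014]
ft_force: [-0.5, -0.2, -0.2]
opening: 0.303
```

Run:
```python
from h import *
go(-20+18,8.5,.075,25); snap(26)
```

```text
now tray [25.2 38.2] z 0.0767 t 17.2333 open 0.303 F [-0.5 -0.2 -0.2]
world shift [-0.0378 -0.0137 -0.0017] in tool now [-0.0373  0.0151  0.0013] in tool after turn [-0.0372  0.0154  0.0017] turn(tool,deg) [-0.19 -0.52  0.36]
```

View pics/ws26.png

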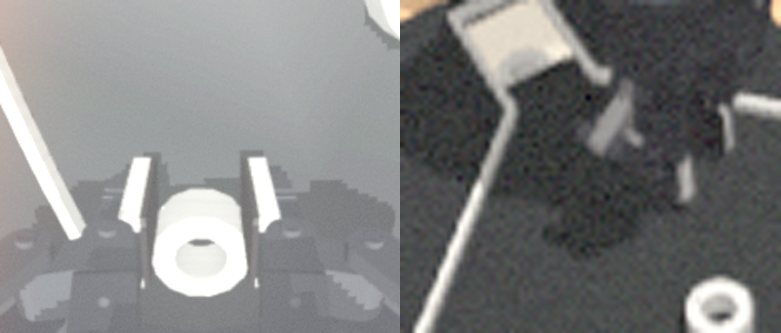

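{"method": "step_arm", "body": {"plan": [[-0.01,0.004,0.001,0,-0.3,0,0.39],[-0.01,0.004,0,0,0,0,0.39],[-0.01,0.004,0,0,0,0,0.39],[-0.0047,0.002,0,0,0,7,0.39],[-0.0045,0.0025,0,0,0,7,0.39],[-0.0042,0.003,0,0,0,7,0.39],[-0.0037,0.0035,0,0,0,4,0.39],[0,0,0,0,0,0,0.39]]}}

```text
t: 18.0
tool_pos: [0.5621, 0.0659, 0.0758]
tcp_rot: [-3.042, 0.76, -0.014]
ft_force: [-0.3, 0.2, -0.5]
opening: 0.302
```

Run:
```python
from h import *
go(-20,0.5,.075,0); snap(27)
```

```text
now tray [-8.1  1.2] z 0.0758 t 18.0 open 0.302 F [-0.3  0.2 -0.5]
world shift [-0.0109  0.0049 -0.0008] in tool now [-0.0119  0.0008  0.0007] in tool after turn [-0.0119  0.0007  0.0008] turn(tool,deg) [-0.47 -0.41 -0.57]
```

View pics/ws27.png

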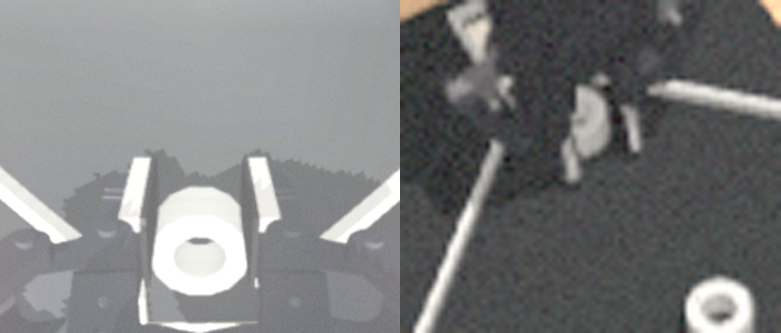

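{"method": "step_arm", "body": {"plan": [[-0.008,0.0005,0.0005,-0.4,-0.4,-0.5,0.39],[-0.008,0,0,0,0,0,0.39],[-0.008,0,0,0,0,0,0.39],[-0.008,0,0,0,0,0,0.39],[-0.008,0,0,0,0,0,0.39],[0,0,0,0,0,0,0.39]]}}

```text
t: 18.6
tool_pos: [0.525, 0.0861, 0.0754]
tcp_rot: [-3.055, 0.728, -0.003]
ft_force: [0.4, -1.2, -0.5]
opening: 0.307
```

Run:
```python
from h import *
go(-86,0.5,.075,0); snap(28,crop=(160,240,210,302))
```

```text
now tray [-50.3   2. ] z 0.0754 t 18.6 open 0.307 F [ 0.4 -1.2 -0.5]
world shift [-0.0324  0.0151 -0.0004] in tool now [-0.0357  0.0011  0.0003] in tool after turn [-0.0357  0.0015  0.0004] turn(tool,deg) [-0.07 -0.09  0.7 ]
```

View pics/ws28.png

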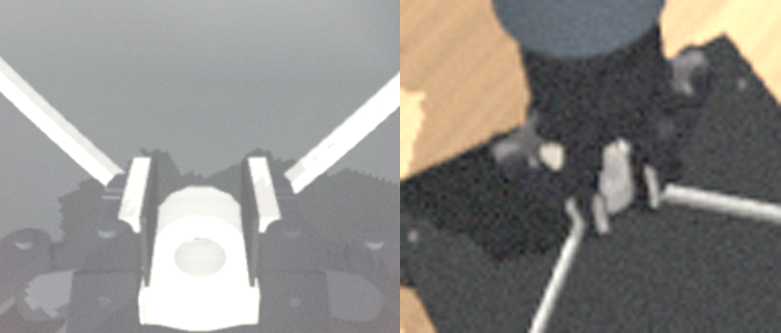

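{"method": "step_arm", "body": {"plan": [[-0.008,0.001,0,0,0,0.7,0.39],[-0.008,0.0005,0,0,0,0,0.39],[-0.008,0,0,0,0,0,0.39],[-0.008,0,0,0,0,0,0.39],[0,0,0,0,0,0,0.39]]}}

```text
t: 19.12
tool_pos: [0.4939, 0.0999, 0.0749]
tcp_rot: [-3.05, 0.75, -0.002]
ft_force: [-0.5, 0.2, -0.2]
opening: 0.301
```

Run:
```python
from h import *
go(-86,0.5,.075,0); snap(29,crop=(160,240,210,302))
```

```text
now tray [-84.3  -0.1] z 0.0749 t 19.1167 open 0.301 F [-0.5  0.2 -0.2]
world shift [-0.0013  0.0013  0.0001] in tool now [-0.0017 -0.0005 -0.0001] in tool after turn [-0.0017 -0.0006 -0.0001] turn(tool,deg) [-0.04 -0.07 -0.13]
```

View pics/ws29.png

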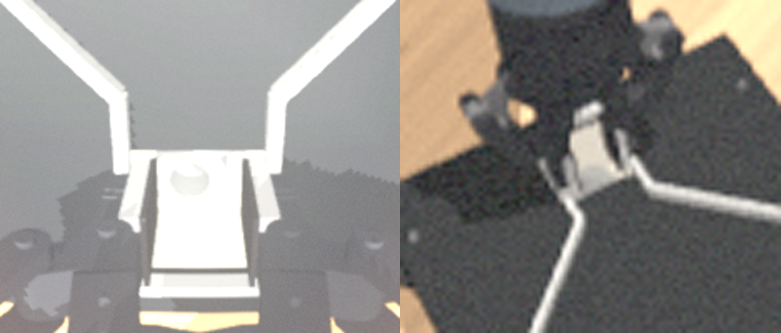

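{"method": "step_arm", "body": {"plan": [[0,0,-0.03,0,0,0,0.39],[0,0,-0.035,0,0,0,0.39],[0,0,-0.035,0,0,0,0.39],[0,0,-0.03,0,0,0,0.39],[-0.035,0,0,0,0,0,0.39],[-0.035,0,0,0,0,0,0.39],[-0.035,0,0,0,0,0,0.39],[0,0,0,0,0,0,0.39]]}}

```text
t: 19.88
tool_pos: [0.4011, 0.1488, 0.2109]
tcp_rot: [3.048, -0.759, 0.001]
ft_force: [-0.1, 0.1, -0.2]
opening: 0.307
```

Run:
```python
from h import *
go(-200,0,.2,0); snap(30)
im=get_image("top"); cv2.imwrite("pics/top30.png",cv2.resize(im[130:320,270:460],None,fx=3,fy=3,interpolation=cv2.INTER_CUBIC)[:,:,::-1])
im=get_image("scene"); cv2.imwrite("pics/sc30.png",cv2.resize(im[150:350,180:400],None,fx=3,fy=3,interpolation=cv2.INTER_CUBIC)[:,:,::-1])
```

```text
now tray [-189.1    0.4] z 0.2109 t 19.8833 open 0.307 F [-0.1  0.1 -0.2]
world shift [-0.0099  0.0046 -0.0109] in tool now [-0.0109  0.0005  0.0108] in tool after turn [-0.0109  0.0004  0.0109] turn(tool,deg) [-0.   -0.04 -0.46]
```

View pics/top30.png

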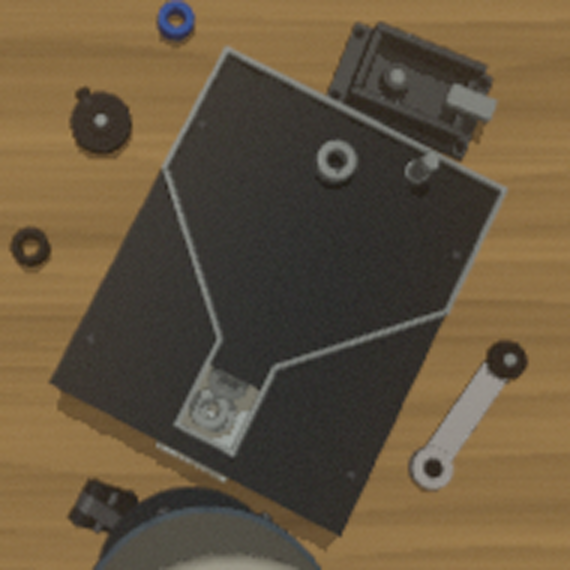

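View pics/sc30.png

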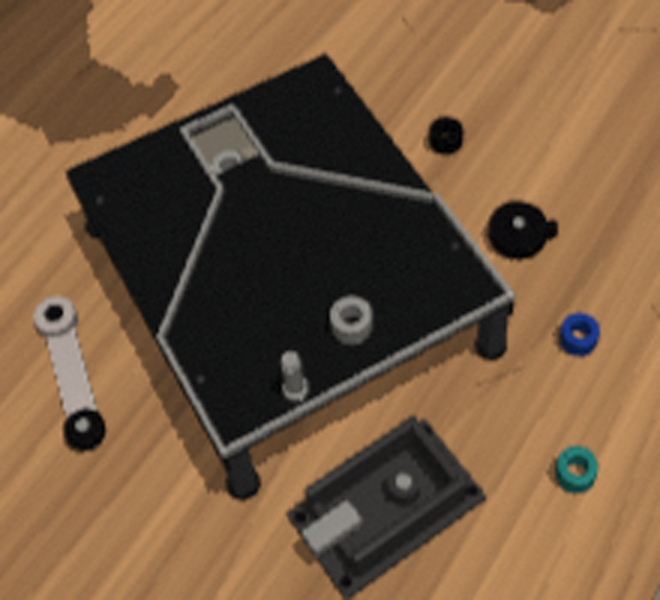

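View pics/wrist30.png

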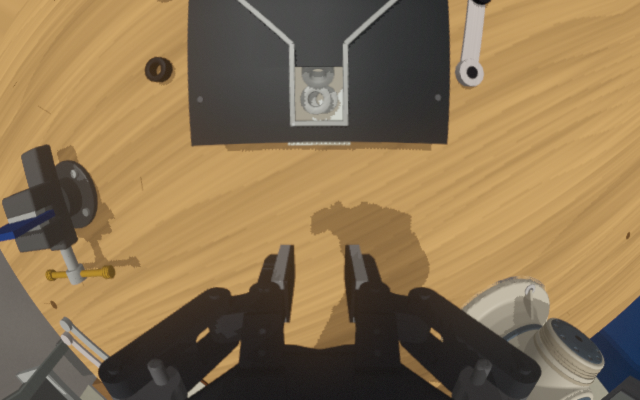

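Run:
```python
import cv2
a=cv2.imread("pics/wrist30.png")[55:135,280:360];b=cv2.imread("pics/scene30.png")[180:212,236:270]
cv2.imwrite("pics/slot.png",cv2.hconcat([cv2.resize(a,(400,400),interpolation=2),cv2.resize(b,(400,400),interpolation=2)]))
```

```text
(no output)
```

View pics/slot.png

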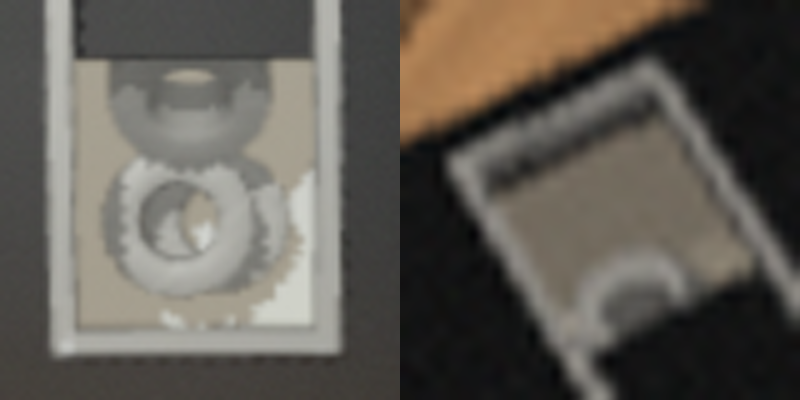

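Run:
```python
from h import *
print(ctrl.hand_in()); print(ctrl.observe()["t"])
```

```text
the job is handed in; nothing more can be done
None
the job is handed in; nothing more can be done
```

I swept three rings into the kit bin one at a time, each pushed between the part-open fingertips through the gate and over the slot. I saw each one fall before starting the next, and handed in at about 20 s.

**Last checks:**
- **Bin:** the wrist close-up of the slot shows the rings lying in the bin. One rests partly on the others, and all are well below the deck.
- **Fourth ring and pin:** in the last pictures both are where they were when I measured them at the start: the ring at about tray (108, 7) mm, the pin at about (131, −54) mm.
- **Lock parts and look-alikes:** they look unmoved in the last pictures.
- **Force and position:** the wrist force readings stayed at noise level, at most about 3.5 N. The arm ended up clear of the tray, touching nothing.

**What disagreed:** by the cameras, the fingertips sat about 17 mm behind the TCP at this opening, not 25 mm ahead of it as stated. At the height worked out from the stated figure, the fingers passed over the first ring without touching it. I lowered the TCP in small steps, checking the force, to about 75 mm above the worktop. By the camera estimate that put the tips about 12 mm above the deck, and I pushed all three rings at that height.

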